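# Pack the seasoning carrier and wind its clamp rail in square

## Task

Pack the seasoning carrier for a catering trip: lift out the pepper mill that was left in its clamp bay and stand it on a free patch of worktop where it touches nothing, stand every red-capped glass spice jar from the worktop upright in the bay in a single row, and stand every plastic tub from the worktop upright in the small wooden tray. Once all the jars are in, wind the clamp rail in by turning its two knobs clockwise alternately in small steps, so that the rail never goes 5 degrees out of square, until it stands square and holds every jar snug against the back fence. Leave the lemon, garlic, onion and mug where they are.

Things in the scene. Friction and masses are not known exactly. Their poses are not given: they have to be found in the camera images.
- carrier: the seasoning carrier, a beech tray 150 x 330 mm (374 mm over the steel bows at its ends), fixed; origin under its centre, x axis across it towards the back fence, y along it, z up. Floor 10 mm above the worktop. The clamp bay lies between the moving rail (robot side) and the fixed back fence, both with tops at z = 46 mm, and between end cheeks (inner faces at y = +-122 mm, tops at z = 28 mm)
- bay_floor (a point): point on the bay floor, 40 mm in front of the fence face, half-way along the bay; axes as the carrier. Jars spread about the middle of the bay let the rail close evenly
- fence_face (a point): middle of the rubber face of the fixed back fence (228 mm long along y), at x = +50 mm in the carrier; x axis points out of the bay, into the fence
- rail_face (a point): middle of the rubber-faced side of the clamp rail (220 mm long, 34 mm high, 14 mm thick) that looks at the fence; x axis points square out of the rail into the bay, y along the rail. Fully open it is 80 mm from the fence face; it moves towards the fence as the knobs turn clockwise
- rail (a joint): how far the rail is out of square with the fence, rad: 0 is parallel, positive when its right end (carrier -y, knob_r) is further towards the fence than its left end. It changes by about 0.029 rad per rad that one knob drives alone: a quarter turn of one knob is 2.6 degrees
- pinion_l (a joint): how far the pinion under the left knob (carrier +y) has driven its end of the rail, rad, clockwise seen from above positive: that end has moved 8 mm towards the fence for each rad from fully open (0). Turning the knob takes about 0.06 N m; its clutch slips harmlessly at 0.16 N m once that end of the rail is tight (the bar then turns, the pinion does not). Turning back moves the rail back
- pinion_r (a joint): the same for the right knob (carrier -y)
- knob_l_bar (a point): middle of the black grip bar of the left knob (carrier x = +12, y = +140 mm), 59 mm above the worktop on the knob's vertical axis. The bar is 38 mm long along this point's x axis, 12 mm thick along its y axis, and reaches from 12 mm below to 12 mm above the point; under it is a round skirt 34 mm across. The knob only turns, any number of turns, and stays where it is left
- knob_r_bar (a point): the same for the right knob (carrier x = +12 mm, y = -140 mm)
- tub_tray: small wooden tray for the tubs, 190 mm (its x) by 84 mm (its y), walls 6 mm thick and 42 mm high, fixed; origin under its centre
- tray_floor (a point): centre of the tray's inner floor, 6 mm above the worktop. Round the work: the worktop's front edge is at x = 0.31 m; a full wall shelf hangs over it from x = 0.66 m on, its underside 0.29 m up; a bread bin 0.17 m tall stands behind the tray from x = 0.61 m on
- mill_mid (a point): wooden pepper mill, 58 mm across at its foot, 170 mm tall, 0.18 kg, with a round head 48 mm across whose widest part is 135 mm above its foot (a good place to grasp; the body tapers from 58 mm at the foot to 47 mm at 120 mm), and a small finial on top; the point is on its axis half-way up (85 mm). It starts in the clamp bay
- spice_a_mid (a point): glass spice jar with a red screw cap, 43 to 44 mm across the body and 45 mm across the cap (the cap is the top 21 mm), 106 mm tall, 0.11 kg; the point is its centre, half-way up, its z axis points up the jar; may be absent
- spice_b_mid (a point): glass spice jar with a red screw cap, 43 to 44 mm across the body and 45 mm across the cap (the cap is the top 21 mm), 106 mm tall, 0.11 kg; the point is its centre, half-way up, its z axis points up the jar; may be absent
- spice_c_mid (a point): glass spice jar with a red screw cap, 43 to 44 mm across the body and 45 mm across the cap (the cap is the top 21 mm), 106 mm tall, 0.11 kg; the point is its centre, half-way up, its z axis points up the jar; may be absent
- tub_white_mid (a point): small white plastic pepper tub, 53 mm across the body and 55 mm across the lid (the top 14 mm), 74 mm tall, 0.06 kg; the point is its centre, half-way up; may be absent
- tub_white2_mid (a point): another small white plastic pepper tub, 53 mm across the body and 55 mm across the lid (the top 14 mm), 74 mm tall, 0.06 kg; the point is its centre, half-way up; may be absent
- tub_green_mid (a point): plastic herb tub with a green lid, 50 mm across the body and 53 mm across the lid (the top 26 mm), 104 mm tall, 0.09 kg; the point is its centre, half-way up; may be absent
- lemon_mid (a point): bystander: a lemon, 71 x 53 x 51 mm; the point is its centre
- garlic_mid (a point): bystander: a bulb of garlic, 53 mm across, 52 mm tall; the point is its centre
- onion_mid (a point): bystander: a red onion, 84 mm across, 82 mm tall; the point is its centre
- mug_mid (a point): bystander: a white mug, 98 mm tall, 85 mm across and 120 mm over its handle (along its y); the point is its centre
There are look-alikes about, which are no part of the job. What is shaped like the part that bears spice_b_mid but orange or pink is not meant.

How it is judged:
On the way, in this order (a step that is already met when the one before it is completed fails the run):
1. every glass spice jar stands upright in the clamp bay (y of spice_a_mid in the frame of carrier between -0.1 and 0.1 m and x of each of spice_a_mid, spice_b_mid, spice_c_mid in the frame of rail_face above 0.012 m and x of each of spice_a_mid, spice_b_mid, spice_c_mid in the frame of fence_face below -0.012 m and height (world z) of each of spice_a_mid, spice_b_mid, spice_c_mid below 0.07 m and angle between each of spice_a_mid, spice_b_mid, spice_c_mid's own z axis and vertical below 0.12 rad and y of spice_b_mid in the frame of carrier between -0.1 and 0.1 m and y of spice_c_mid in the frame of carrier between -0.1 and 0.1 m), for 0.2 s.
2. the clamp rail is wound in square and every jar is held between it and the back fence (all of step 1 and x of each of spice_a_mid, spice_b_mid, spice_c_mid in the frame of rail_face below 0.0245 m and x of each of spice_a_mid, spice_b_mid, spice_c_mid in the frame of fence_face above -0.0245 m and linear speed of each of spice_a, spice_b, spice_c below 0.02 m/s and contact force between rail and anything else above 2 N and value of joint rail between -0.03 and 0.03 rad), for 0.2 s.
At the end, for the whole second after the job is handed in: every spice jar upright (7 degrees) on the bay floor, centre within 24.5 mm of rail face and fence face; rail square within 0.03 rad, pressing with 2 N or more; every tub upright in the tray; pepper mill upright on the worktop, touching no other thing; all at rest (all of step 2 and x of tub_white_mid in the frame of tub_tray between -0.085 and 0.085 m and y of tub_white_mid in the frame of tub_tray between -0.033 and 0.033 m and height (world z) of each of tub_white_mid, tub_white2_mid below 0.049 m and angle between each of tub_white_mid, tub_white2_mid, tub_green_mid, mill_mid's own z axis and vertical below 0.12 rad and linear speed of each of tub_white, tub_white2, tub_green, mill below 0.02 m/s and x of tub_white2_mid in the frame of tub_tray between -0.085 and 0.085 m and y of tub_white2_mid in the frame of tub_tray between -0.033 and 0.033 m and x of tub_green_mid in the frame of tub_tray between -0.085 and 0.085 m and y of tub_green_mid in the frame of tub_tray between -0.033 and 0.033 m and height (world z) of tub_green_mid below 0.064 m and height (world z) of mill_mid between 0.075 and 0.091 m and contact force between mill and spice_a below 0.02 N and contact force between mill and spice_b below 0.02 N and contact force between mill and spice_c below 0.02 N and contact force between mill and tub_white below 0.02 N and contact force between mill and tub_white2 below 0.02 N and contact force between mill and tub_green below 0.02 N and contact force between mill and lemon below 0.02 N and contact force between mill and garlic below 0.02 N and contact force between mill and onion below 0.02 N and contact force between mill and mug below 0.02 N and contact force between mill and carrier below 0.02 N and contact force between mill and tub_tray below 0.02 N and contact force between mill and rail below 0.02 N).
It fails at once if the clamp rail goes more than 5 degrees (0.087 rad) out of square (value of joint rail above 0.087 rad or value of joint rail below -0.087 rad).
It fails at once if the lemon, garlic, onion or mug is moved by more than 4 cm (distance of any of lemon_mid, garlic_mid, onion_mid, mug_mid from where it was at the start of the episode above 0.04 m).
Of spice_a, spice_b, spice_c only 2 to 3 are there at a start; the rules pass over those that are not, and their reading is None.
Of tub_white, tub_white2, tub_green only 1 to 2 are there at a start; the rules pass over those that are not, and their reading is None.
At some moment in a run one of tub_white, tub_white2 may be knocked a few centimetres aside while the robot is not near it.
It also fails if it takes over 210 s, if anything falls off the work surface, if the arm or the gripper's body presses on something with over 40 N, if the wrist force passes 120 N, or if a joint passes its speed limit or range.

## Robot

A 7-joint arm with a two-finger parallel gripper is mounted at the origin on a cart in front of the work surface, level with it; the furniture and walls round the work are solid. World frame = base frame: x ahead of the robot, y to its left, z up, the work surface at z = 0. Lengths are in m, angles in rad, forces in N, time in s.
With the tool pointing down it reaches from about 0.4 to 0.85 m from the base axis. Payload 4.5 kg.
Tool frame: the origin (TCP) lies between the finger pads; the fingertips stand 11 mm ahead of it and the grasp point (between the pads) lies 8 mm behind it (r.nose_length is the distance from the TCP to the fingertips, in m); z points along the fingers, y is the line along which they close (so a half turn about z gives the same grasp; the last joint's range is limited). The gripper opens to 88 mm and grips with 3 to 60 N. Pads are 18 mm wide; open, the fingers measure 123 mm over their backs; the gripper's body (75 mm by 187 mm) begins 45 mm behind the grasp point.
Start: joints at [-1.154, 0.689, -0.195, 1.565, 0.157, 0.902, -0.215], TCP at [0.233, 0.58, 0.25] pointing down, gripper open.
Joint ranges: [-3.01, 3.01], [-0.46, 2.08], [-1.47, 1.51], [0.13, 2.56], [-1, 4.14], [0.04, 2.09], [-2.66, 2.66]. Speed limits (rad/s): [2.57, 2.57, 3.14, 3.14, 3.14, 3.14, 3.14].

## Interface

Orientations are given as a unit quaternion [x, y, z, w].
In Python, from plant import get_state, snapshot, camera_model, r gives the robot as it stands.
- The arm moves only by the shell command python3 -m inch 'ROWS' [FORCE]. ROWS is text: rows parted by semicolons, each of 7 numbers parted by spaces: the opening, from -1 (shut) to 1 (fully open), then the shift along the tool's x, y, z in m, then the turn, a rotation vector about the tool's x, y, z in rad. A call has 1 to 20 rows; each row shifts and turns the commanded pose from where the row before left it, along the tool's axes as they then stand; what a row does not reach is not made up. A row lasts 1/12 s, in which the tool goes at most 41.7 mm and 7.16 degrees, less where a joint would pass 70% of its speed; a pose out of reach is approached as far as the arm can. A call is refused whole if a number of a shift passes 0.0417 or a number of a turn 0.125, either way. A call with a gripper value outside its range is refused whole. The fingers move at their own pace and stop on an object; FORCE is the grip in N (left out, the last holds). Time passes only in rows, so rows that do not move let the fingers close. It gives the time, the measured TCP pose, the force, the opening and the grip force at its end, in the units of the state.
- get_state(): the state, without advancing time (a new reading comes with each control period).
- snapshot(name): name is "side" or "top" or "wrist"; returns (picture, depth): 480x640x3 uint8, red, green, blue; 480x640 float32, m along the optical axis (not along the pixel's ray), 0 where there is no reading.
- camera_model(name): a dict with "intrinsics" (3x3 intrinsics, pixels), "view" (4x4, takes a point from world to camera coordinates). Camera axes: x right, y down, z forward; pixel columns grow to the right and rows downward; lengths in m; the calibration is good to about 2 mm. A picture is of the moment at which its call begins: read the wrist's pose just before it. camera_model takes no time and is no camera call; for the wrist camera it gives the pose at the moment of the call.
- r.finish_job(): hands the job in; it is judged then, once.
The state is a dict: "clock": time; "q": joint angles; "qd": joint speeds; "joint_torque": joint torques, N m; "tool_pos": TCP position; "eef_rot": TCP orientation; "contact_force": force on the tool from outside, world axes, zero at the start; "moment": the same for the moment, N m; "opening": opening from 0.0 (shut) to 1.0 (fully open); "finger_force": force on a finger pad.
Only numpy, scipy, OpenCV 4.12 (cv2) and the standard library are available. Lean on these libraries where they do the work, as an engineer would, in place of code of your own. Each camera call takes 0.05 s, during which the arm holds its last target. There are 200 camera calls.

## Working session

There is one attempt and no reset: what is moved stays moved. The work goes in short steps, Python scripts to look and compute and a shell command to move; the robot and the scene stay as the last step left them, time stands still between calls to the robot, and variables do not carry over. Pictures are saved under pics/ and viewed, at most 14 in all, crops included, and the job is handed in when it is done.

```bash
ls; mkdir -p pics
cat > h.py <<'E'
import numpy as np, cv2
from plant import get_state, snapshot, camera_model, r
from scipy.spatial.transform import Rotation as R
def cloud(name):
    m=camera_model(name); p,d=snapshot(name)
    K=np.array(m['intrinsics']);V=np.array(m['view'])
    v,u=np.mgrid[0:480,0:640]
    c=np.stack([(u-K[0,2])/K[0,0]*d,(v-K[1,2])/K[1,1]*d,d],-1)
    w=(c-V[:3,3])@V[:3,:3]
    w[d==0]=np.nan
    return p,d,w
def save(p,n,crop=None,f=1):
    if crop: a,b,c,e=crop; p=p[b:e,a:c]
    cv2.imwrite('pics/'+n,cv2.cvtColor(cv2.resize(p,None,fx=f,fy=f,interpolation=cv2.INTER_CUBIC),cv2.COLOR_RGB2BGR))
E
python3 - <<'E'
from h import *
s=get_state();print({k:np.round(v,3) for k,v in s.items()})
print(R.from_quat(s['eef_rot']).as_matrix().round(2))
for n in('top','side'):
    p,d,w=cloud(n);save(p,n+'0.png');np.savez('pics/'+n+'0.npz',p=p,w=w)
    print(n,np.array(camera_model(n)['view']).round(2).tolist())
E
```

```text
pics
{'clock': np.float64(0.0), 'q': array([-1.154,  0.69 , -0.195,  1.566,  0.157,  0.903, -0.215]), 'qd': array([-0.   ,  0.001, -0.   ,  0.001,  0.001,  0.001, -0.001]), 'joint_torque': array([-0.0000e+00, -5.2758e+01, -1.2670e+00, -1.5343e+01, -5.3000e-02,
        6.0000e-03,  0.0000e+00]), 'tool_pos': array([0.233, 0.579, 0.249]), 'eef_rot': array([ 0.19 ,  0.982, -0.001, -0.   ]), 'contact_force': array([-0.114,  0.175,  1.107]), 'moment': array([ 0.058, -0.023, -0.04 ]), 'finger_force': np.float64(0.0), 'opening': np.float64(1.003)}
[[-0.93  0.37 -0.  ]
 [ 0.37  0.93 -0.  ]
 [-0.   -0.   -1.  ]]
top [[0.0, -1.0, 0.0, -0.02], [-0.99, -0.0, -0.11, 0.53], [0.11, -0.0, -0.99, 1.04], [0.0, 0.0, 0.0, 1.0]]
side [[1.0, 0.05, 0.01, -0.55], [0.04, -0.59, -0.8, 0.04], [-0.03, 0.8, -0.6, 1.3], [0.0, 0.0, 0.0, 1.0]]
```

View pics/top0.png

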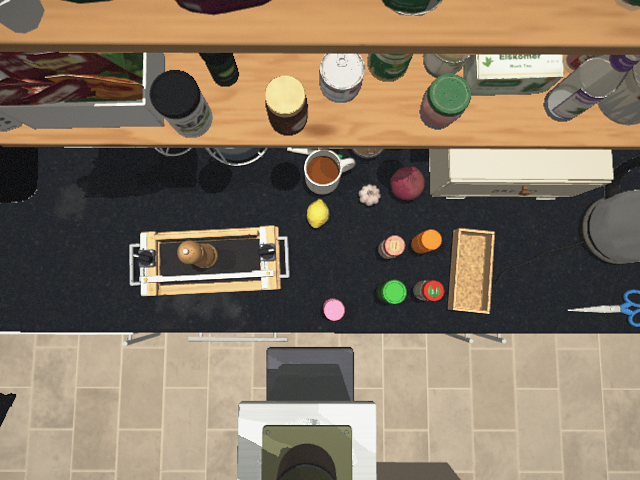

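View pics/side0.png

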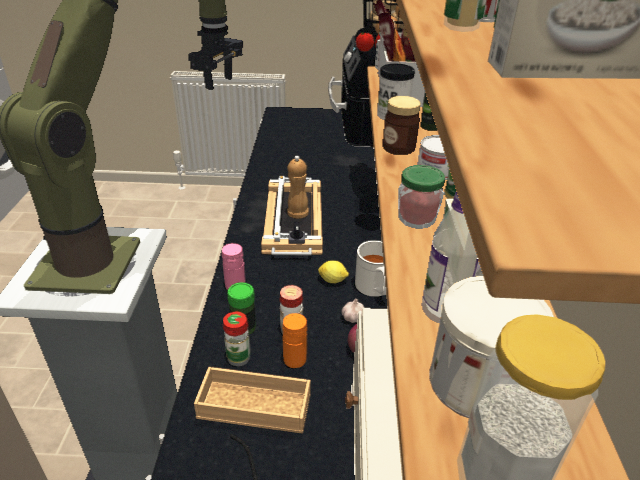

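Candidates: the jar at top (431,290)/side (237,335) has a red cap. The one at top (393,247)/side (291,303) is reddish and unclear. The pink (333,309) and orange (429,240) ones are look-alikes, and the green lid (393,291) is a tub. I'll check these in one close crop.

Run:
```python
from h import *
a=np.load('pics/top0.npz');b=np.load('pics/side0.npz')
c1=cv2.resize(a['p'][220:325,310:500],(760,420),interpolation=cv2.INTER_CUBIC)[:, :]
c2=cv2.resize(b['p'][225:385,205:325],(315,420),interpolation=cv2.INTER_CUBIC)
c1=cv2.resize(c1,(480,265))
o=np.zeros((420,800,3),np.uint8);o[:265,:480]=c1;o[:,485:]=c2
save(o,'crop1.png')
W=a['w'];P=a['p']
def q(n,u,v,k=3):
    x=W[v-k:v+k+1,u-k:u+k+1].reshape(-1,3);print(n,np.nanmedian(x,0).round(3),np.nanmax(x[:,2]).round(3),P[v,u])
for n,u,v in [('pink',333,309),('green',393,291),('red',432,290),('j2',393,246),('orange',429,240),('lemon',318,213),('garlic',369,195),('onion',407,183),('mug',322,172),('mill',189,250),('knobR',268,252),('knobL',146,256),('tray',471,270)]: q(n,u,v)
# fine clusters: components of points above z .06
m=(W[...,2]>0.035)&(W[...,2]<0.2)&(W[...,0]>0.3)&(W[...,0]<0.66)
n,l,st,_=cv2.connectedComponentsWithStats(m.astype(np.uint8))
for i in range(1,n):
    if st[i,4]<30: continue
    x=W[l==i];zt=np.percentile(x[:,2],95);t=x[x[:,2]>zt-0.012]
    print(st[i].tolist(),'ztop',zt.round(3),'topmid',((np.percentile(t,2,axis=0)+np.percentile(t,98,axis=0))/2).round(3),'ext',np.ptp(t,axis=0).round(3))
```

```text
pink [ 0.372 -0.054  0.106] 0.111 [245 180 209]
green [ 0.41  -0.184  0.102] 0.106 [ 96 215  90]
red [ 0.413 -0.268  0.106] 0.111 [170 229 182]
j2 [ 0.507 -0.185  0.106] 0.108 [239 216 153]
orange [ 0.521 -0.264  0.107] 0.11 [245 166  69]
lemon [ 0.589 -0.022  0.05 ] 0.054 [245 239 110]
garlic [ 0.633 -0.142  0.041] 0.052 [180 157 145]
onion [ 0.657 -0.227  0.065] 0.076 [155  81  91]
mug [ 0.684 -0.031  0.059] 0.064 [130  70  35]
mill [0.492 0.241 0.169] 0.181 [215 164 108]
knobR [0.496 0.09  0.071] 0.075 [42 44 48]
knobL [0.486 0.367 0.069] 0.076 [42 40 42]
tray [ 0.46  -0.387  0.006] 0.012 [221 176 120]
[0, 171, 35, 32, 781] ztop 0.139 topmid [0.645 0.653 0.139] ext [0.031 0.016 0.027]
[433, 170, 207, 93, 7109] ztop 0.171 topmid [ 0.597 -0.489  0.168] ext [0.145 0.398 0.023]
[308, 178, 31, 14, 238] ztop 0.098 topmid [ 0.65  -0.033  0.094] ext [0.019 0.067 0.017]
[391, 181, 33, 19, 447] ztop 0.066 topmid [ 0.648 -0.232  0.061] ext [0.027 0.058 0.021]
[361, 186, 17, 16, 145] ztop 0.049 topmid [ 0.636 -0.144  0.045] ext [0.031 0.028 0.018]
[307, 201, 21, 25, 386] ztop 0.051 topmid [ 0.589 -0.02   0.046] ext [0.055 0.044 0.015]
[452, 228, 42, 86, 701] ztop 0.044 topmid [ 0.457 -0.38   0.041] ext [0.196 0.102 0.012]
[154, 230, 104, 37, 1448] ztop 0.169 topmid [0.49  0.245 0.169] ext [0.044 0.043 0.025]
[414, 230, 27, 23, 473] ztop 0.109 topmid [ 0.522 -0.267  0.104] ext [0.043 0.043 0.016]
[379, 236, 26, 22, 431] ztop 0.108 topmid [ 0.508 -0.187  0.104] ext [0.042 0.044 0.014]
[133, 242, 143, 41, 1486] ztop 0.072 topmid [0.49  0.235 0.068] ext [0.03  0.316 0.016]
[378, 280, 28, 25, 538] ztop 0.106 topmid [ 0.408 -0.185  0.102] ext [0.052 0.051 0.014]
[416, 280, 28, 21, 470] ztop 0.109 topmid [ 0.412 -0.269  0.104] ext [0.043 0.044 0.015]
[323, 299, 21, 22, 367] ztop 0.109 topmid [ 0.37  -0.055  0.106] ext [0.042 0.041 0.014]
```

View pics/crop1.png

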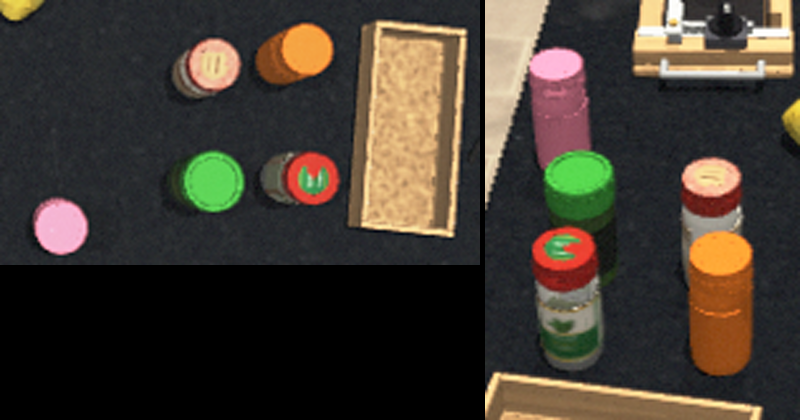

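The crop shows two real red-capped jars, A at top (431,290) and B at (393,247). The pink and orange jars are look-alikes, and the green tub is at (393,291). No white tub is visible so far. I'll turn the tool and go above the mill.

```bash
python3 -m inch '1 0 0 0 0 0 0.12;1 0 0 0 0 0 0.12;1 0 0 0 0 0 0.12;1 0 0 0 0 0 0.12;1 0 0 0 0 0 0.12;1 0 0 0 0 0 0.12;1 0 0 0 0 0 0.12;1 0 0 0 0 0 0.12;1 0 0 0 0 0 0.12;1 0 0 0 0 0 0.12;1 0 0 0 0 0 0' ; python3 -m inch '1 -0.028 0.021 0 0 0 0;1 -0.028 0.021 0 0 0 0;1 -0.028 0.021 0 0 0 0;1 -0.028 0.021 0 0 0 0;1 -0.028 0.021 0 0 0 0;1 -0.028 0.021 0 0 0 0;1 -0.028 0.021 0 0 0 0;1 -0.028 0.021 0 0 0 0;1 -0.028 0.021 0 0 0 0;1 -0.028 0.021 0 0 0 0;1 -0.028 0.021 0 0 0 0;1 -0.028 0.021 0 0 0 0;1 0 0 0 0 0 0;1 0 0 0 0 0 0'
python3 - <<'E'
from h import *
s=get_state();print(s['q'].round(2) if hasattr(s['q'],'round') else s['q']);print(R.from_quat(s['eef_rot']).as_matrix().round(3))
p,d,w=cloud('wrist');save(p,'w1.png');np.savez('pics/w1.npz',p=p,w=w)
print(np.array(camera_model('wrist')['view']).round(3))
m=(w[...,2]>0.125)&(w[...,2]<0.2);x=w[m];print('head',x.shape,((np.percentile(x,2,axis=0)+np.percentile(x,98,axis=0))/2).round(3),np.ptp(x,axis=0).round(3))
E
```

```text
clock: 1.02
tool_pos: [0.2331, 0.5796, 0.2493]
eef_rot: [0.712, 0.702, -0.0, 0.0]
contact_force: [-0.2, -0.0, -0.0]
opening: 0.999
finger_force: 0.0
clock: 2.18
tool_pos: [0.4827, 0.2383, 0.2496]
eef_rot: [0.712, 0.702, -0.0, 0.0]
contact_force: [-0.9, 1.3, 0.5]
opening: 0.996
finger_force: 0.0
[-0.6   0.58  0.09  1.84 -0.08  0.73 -0.48]
[[ 0.014  1.     0.   ]
 [ 1.    -0.014 -0.001]
 [-0.001  0.    -1.   ]]
[[ 1.    -0.01  -0.002 -0.478]
 [-0.009 -0.946  0.325  0.186]
 [-0.005 -0.325 -0.946  0.471]
 [ 0.     0.     0.     1.   ]]
head (4457, 3) [0.59  0.233 0.154] [0.251 0.073 0.056]
```

View pics/w1.png

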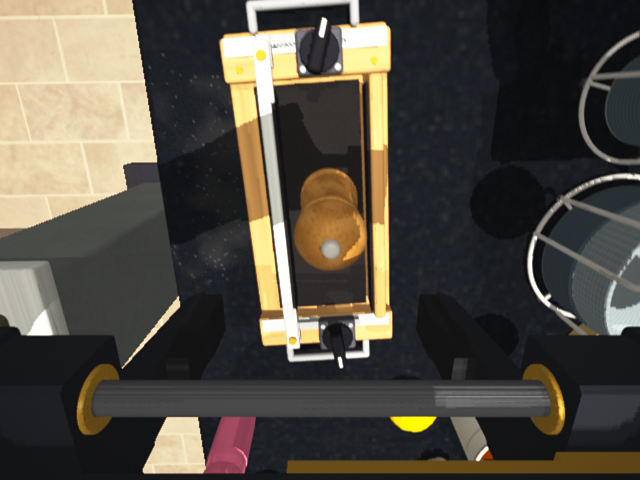

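The wrist view shows the mill head at about (332,233) in the bay. The left knob bar is at (320,48), the right one at (339,335), and both bars lie roughly along the carrier. Next I'll measure them.

```bash
cat >> h.py <<'E'
def mid(x): return ((np.percentile(x,2,axis=0)+np.percentile(x,98,axis=0))/2).round(4)
def knob(w,c):
    m=(w[...,2]>0.06)&(w[...,2]<0.08)&(np.hypot(w[...,0]-c[0],w[...,1]-c[1])<0.03)
    x=w[m][:,:2]
    if len(x)<20: print('knob few',len(x));return
    (cx,cy),(a,b),t=cv2.minAreaRect(x.astype(np.float32)*1000)
    if a<b: t+=90
    print('knob',round(cx/1000,4),round(cy/1000,4),'size',round(a),round(b),'long-axis deg',round(t%180,1),len(x))
E
python3 - <<'E'
from h import *
a=np.load('pics/w1.npz');w=a['w']
s=w[160:285,285:375].reshape(-1,3)
for lo,hi in((.13,.15),(.15,.17),(.165,.19),(.05,.11)):
    x=s[(s[:,2]>lo)&(s[:,2]<hi)];print(lo,len(x),mid(x) if len(x) else '',np.ptp(x,axis=0).round(3) if len(x) else '')
x=s[(s[:,2]>.11)&(s[:,2]<.172)]
A=np.c_[2*x,np.ones(len(x))];c=np.linalg.lstsq(A,(x**2).sum(1),rcond=None)[0];print('sphere',c[:3].round(4),np.sqrt(c[3]+c[:3]@c[:3]).round(4))
knob(w,(.487,.368));knob(w,(.496,.09))
# fence and rail edges: points z .040-.05, x profile at several y
for y in(.14,.18,.22,.28,.32):
    m=(abs(w[...,1]-y)<.004)&(w[...,2]>.04)&(w[...,2]<.05);X=np.sort(w[m][:,0])
    g=np.where(np.diff(X)>.02)[0]
    print(y,[ (q[0].round(4),q[-1].round(4)) for q in np.split(X,g+1) if len(q)])
E
```

```text
0.13 251 [0.4877 0.2618 0.14  ] [0.045 0.019 0.02 ]
0.15 3641 [0.4887 0.246  0.1598] [0.049 0.05  0.02 ]
0.165 1745 [0.4885 0.2441 0.1725] [0.033 0.032 0.016]
0.05 975 [0.4898 0.2561 0.0711] [0.052 0.03  0.044]
sphere [0.4886 0.2432 0.1431] 0.0264
knob 0.4826 0.3725 size 38 12 long-axis deg 75.8 848
knob 0.4981 0.0939 size 12 38 long-axis deg 98.6 429
0.14 [(np.float64(0.4399), np.float64(0.4535)), (np.float64(0.5335), np.float64(0.548)), (np.float64(0.7274), np.float64(0.7315))]
0.18 [(np.float64(0.4377), np.float64(0.4509)), (np.float64(0.5312), np.float64(0.5463)), (np.float64(0.7202), np.float64(0.7227))]
0.22 [(np.float64(0.4351), np.float64(0.4493)), (np.float64(0.5289), np.float64(0.5432)), (np.float64(0.7333), np.float64(0.7404))]
0.28 [(np.float64(0.4318), np.float64(0.4457)), (np.float64(0.5261), np.float64(0.541))]
0.32 [(np.float64(0.4297), np.float64(0.4437)), (np.float64(0.5233), np.float64(0.5382)), (np.float64(0.7536), np.float64(0.7574))]
```

```bash
python3 -m inch '1 0.005 0.006 0.01 0 0 0;1 0 0 0.026 0 0 0;1 0 0 0.026 0 0 0;1 0 0 0.026 0 0 0;1 0 0 0.025 0 0 0;1 0 0 0 0 0 0;1 0 0 0 0 0 0;-1 0 0 0 0 0 0;-1 0 0 0 0 0 0;-1 0 0 0 0 0 0;-1 0 0 0 0 0 0;-1 0 0 0 0 0 0;-1 0 0 0 0 0 0;-1 0 0 0 0 0 0;-1 0 0 0 0 0 0;-1 0 0 0 0 0 0' 20
python3 -m inch '-1 0 0 -0.01 0 0 0;-1 0 0 -0.02 0 0 0;-1 0 0 -0.02 0 0 0;-1 0 0 -0.02 0 0 0;-1 0 0 -0.02 0 0 0;-1 0 0 0 0 0 0'
```

```text
clock: 3.57
tool_pos: [0.4879, 0.2458, 0.137]
eef_rot: [0.711, 0.703, 0.001, 0.0]
contact_force: [0.2, 0.3, 3.0]
opening: 0.538
finger_force: 19.2
clock: 4.07
tool_pos: [0.4891, 0.2465, 0.2303]
eef_rot: [0.711, 0.703, 0.003, 0.001]
contact_force: [0.5, -0.5, -2.2]
opening: 0.536
finger_force: 19.3
```

```bash
python3 -m inch '-1 0.015 -0.002 0 0 0 0;-1 0.022 -0.003 0 0 0 0;-1 0.022 -0.003 0 0 0 0;-1 0.022 -0.003 0 0 0 0;-1 0.022 -0.003 0 0 0 0;-1 0.022 -0.003 0 0 0 0;-1 0.022 -0.003 0 0 0 0;-1 0.022 -0.003 0 0 0 0;-1 0.022 -0.003 0 0 0 0;-1 0.022 -0.003 0 0 0 0;-1 0.022 -0.003 0 0 0 0;-1 0.015 -0.003 0 0 0 0;-1 0.01 0 0 0 0 0;-1 0 0 0 0 0 0;-1 0 0 0 0 0 0;-1 0 0 0 0 0 0'
python3 -m inch '-1 0 0 0.02 0 0 0;-1 0 0 0.02 0 0 0;-1 0 0 0.02 0 0 0;-1 0 0 0.02 0 0 0;-1 0 0 0.014 0 0 0;-1 0 0 0 0 0 0;-1 0 0 0 0 0 0'
```

```text
clock: 5.4
tool_pos: [0.4558, 0.5044, 0.2259]
eef_rot: [0.712, 0.702, -0.001, 0.001]
contact_force: [0.3, -0.3, -1.2]
opening: 0.537
finger_force: 19.3
clock: 5.98
tool_pos: [0.4558, 0.5046, 0.1323]
eef_rot: [0.712, 0.702, -0.001, 0.0]
contact_force: [-0.4, 0.4, -1.5]
opening: 0.54
finger_force: 19.3
```

```bash
python3 -m inch '-1 0 0 0.002 0 0 0;-1 0 0 0.002 0 0 0;-1 0 0 0.001 0 0 0;-1 0 0 0.0005 0 0 0;-1 0 0 0 0 0 0;-1 0 0 0 0 0 0'
```

```text
clock: 6.48
tool_pos: [0.4556, 0.5063, 0.1275]
eef_rot: [0.711, 0.703, 0.0, -0.0]
contact_force: [-0.7, 0.2, -1.7]
opening: 0.534
finger_force: 19.3
```

```bash
python3 -m inch '-1 0 0 0.001 0 0 0;-1 0 0 0.0005 0 0 0;-1 0 0 0 0 0 0;-1 0 0 0 0 0 0;0.3 0 0 0 0 0 0;0.3 0 0 0 0 0 0;0.6 0 0 0 0 0 0;1 0 0 0 0 0 0;1 0 0 0 0 0 0;1 0 0 0 0 0 0;1 0 0 0 0 0 0;1 0 0 -0.02 0 0 0;1 0 0 -0.03 0 0 0;1 0 0 -0.03 0 0 0;1 0 0 -0.02 0 0 0'
python3 -m inch '1 -0.02 0.002 0 0 0 0;1 -0.037 0.003 0 0 0 0;1 -0.037 0.003 0 0 0 0;1 -0.037 0.003 0 0 0 0;1 -0.037 0.003 0 0 0 0;1 -0.037 0.003 0 0 0 0;1 -0.037 0.003 0 0 0 0;1 -0.037 0.003 0 0 0 0;1 -0.037 0.003 0 0 0 0;1 -0.037 0.003 0 0 0 0;1 -0.037 0.003 0 0 0 0;1 -0.037 0.003 0 0 0 0;1 -0.037 0.003 0 0 0 0;1 -0.037 0.003 0 0 0 0;1 -0.037 0.003 0 0 0 0;1 -0.037 0.003 0 0 0 0;1 -0.037 0.003 0 0 0 0;1 -0.037 0.003 0 0 0 0;1 -0.03 0.003 0 0 0 0;1 0 0 0 0 0 0'
python3 - <<'E'
from h import *
print(R.from_quat(get_state()['eef_rot']).as_matrix().round(3))
p,d,w=cloud('wrist');save(p,'w2.png');np.savez('pics/w2.npz',p=p,w=w)
p2,d2,w2=cloud('top');np.savez('pics/top1.npz',p=p2,w=w2)
m=(w2[...,2]>.1)&(w2[...,2]<.2)&(abs(w2[...,0]-.455)<.06)&(abs(w2[...,1]-.505)<.06);print('mill',mid(w2[m]),np.percentile(w2[m][:,2],99))
E
```

```text
clock: 7.73
tool_pos: [0.4563, 0.5068, 0.2286]
eef_rot: [0.711, 0.703, 0.002, -0.0]
contact_force: [0.3, 0.9, 0.5]
opening: 1.005
finger_force: 0.0
clock: 9.4
tool_pos: [0.503, -0.1821, 0.226]
eef_rot: [0.715, 0.699, -0.001, 0.003]
contact_force: [0.8, -0.4, -0.1]
opening: 0.996
finger_force: 0.0
[[ 0.023  1.     0.002]
 [ 1.    -0.023 -0.006]
 [-0.006  0.002 -1.   ]]
mill [0.4558 0.4993 0.1377] 0.1699668638051582
```

View pics/w2.png

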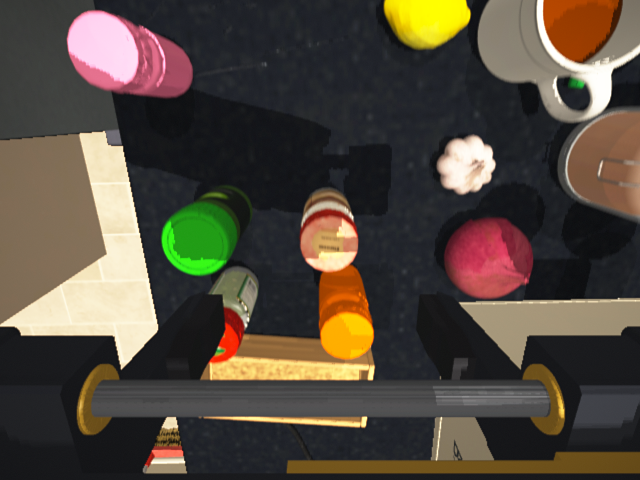

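The wrist view shows jar B's cap at about (330,245), green at (200,240), jar A at (230,320) and orange at (346,335). Unknown items sit at (610,165) and behind the mug handle at (577,82), so I'll measure those too.

Run:
```python
from h import *
a=np.load('pics/w2.npz');w=a['w'];p=a['p']
s=w[180:278,290:365].reshape(-1,3);x=s[s[:,2]>.098];print('jarB',mid(x),np.ptp(x,axis=0).round(3),len(x))
s=w[190:280,155:245].reshape(-1,3);x=s[s[:,2]>.098];print('green',mid(x),np.ptp(x,axis=0).round(3))
for u,v in((577,82),(610,165),(600,130),(570,190),(630,120)): print(u,v,w[v,u].round(3),p[v,u])
save(p,'w2c.png',(470,0,640,220),2.7)
```

```text
jarB [ 0.5081 -0.1899  0.1042] [0.043 0.044 0.011] 2650
green [ 0.4088 -0.188   0.1024] [0.053 0.052 0.008]
577 82 [ 0.73  -0.077  0.013] [ 30 133  45]
610 165 [ 0.731 -0.142  0.07 ] [138  95  67]
600 130 [ 0.74  -0.117  0.039] [139  98  72]
570 190 [ 0.739 -0.172  0.019] [73 73 70]
630 120 [ 0.749 -0.108  0.057] [138  99  74]
```

View pics/w2c.png

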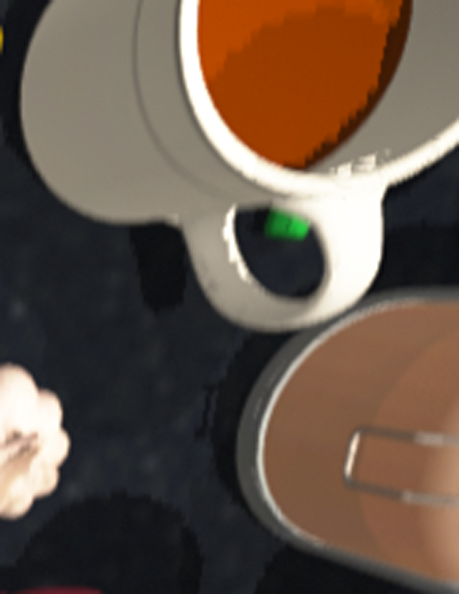

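A large oval tin sits under the shelf, which is background. Something green is low behind the mug handle, at about (0.73,-0.08), and I'll check that from closer. Now to grasp jar B.

```bash
python3 -m inch '1 -0.006 0.005 0.01 0 0 0;1 0 0 0.026 0 0 0;1 0 0 0.03 0 0 0;1 0 0 0.03 0 0 0;1 0 0 0.025 0 0 0;1 0 0 0.015 0 0 0;1 0 0 0.005 0 0 0;1 0 0 0 0 0 0;1 0 0 0 0 0 0;-1 0 0 0 0 0 0;-1 0 0 0 0 0 0;-1 0 0 0 0 0 0;-1 0 0 0 0 0 0;-1 0 0 0 0 0 0;-1 0 0 0 0 0 0;-1 0 0 0 0 0 0;-1 0 0 0 0 0 0' 20
python3 - <<'E'
from h import *
p,d,w=cloud('wrist');save(p,'w3.png');np.savez('pics/w3.npz',p=p,w=w)
E
```

```text
clock: 10.92
tool_pos: [0.5086, -0.1796, 0.0848]
eef_rot: [0.711, 0.703, 0.0, 0.0]
contact_force: [1.2, -0.3, 0.9]
opening: 0.483
finger_force: 20.0
```

View pics/w3.png

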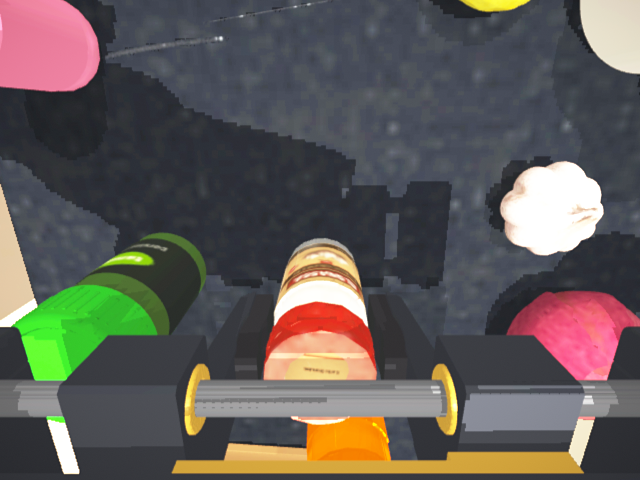

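The jar is gripped off-centre, with about 42 mm between the pads where the cap is 45 mm. I'll regrip 11 mm further towards -y.

```bash
python3 -m inch '0.6 0 0 0 0 0 0;1 0 0 0 0 0 0;1 0 0 0 0 0 0;1 -0.005 0 0 0 0 0;1 -0.006 0 0 0 0 0;1 0 0 0 0 0 0;1 0 0 0 0 0 0;1 0 0 0 0 0 0;-1 0 0 0 0 0 0;-1 0 0 0 0 0 0;-1 0 0 0 0 0 0;-1 0 0 0 0 0 0;-1 0 0 0 0 0 0;-1 0 0 0 0 0 0;-1 0 0 0 0 0 0;-1 0 0 0 0 0 0'
python3 -m inch '-1 0 0 -0.01 0 0 0;-1 0 0 -0.02 0 0 0;-1 0 0 -0.02 0 0 0;-1 0 0 -0.02 0 0 0;-1 0 0 -0.02 0 0 0;-1 0 0 0 0 0 0;-1 0 0 0 0 0 0;-1 0 0 0 0 0 0'
python3 - <<'E'
from h import *
p,d,w=cloud('wrist');np.savez('pics/w4.npz',p=p,w=w)
g=(p[...,1].astype(int)>p[...,0]+40)&(p[...,1].astype(int)>p[...,2]+40)&(w[...,0]>.6);print('green px',g.sum(),np.nanmean(w[g],0) if g.sum() else '')
s=w[:,200:450].reshape(-1,3);x=s[(s[:,2]>.04)&(s[:,2]<.09)&(abs(s[:,0]-.51)<.05)&(s[:,1]>-.3)];print(mid(x),np.ptp(x,axis=0))
E
```

```text
clock: 12.3
tool_pos: [0.5084, -0.1905, 0.0847]
eef_rot: [0.711, 0.703, 0.0, 0.0]
contact_force: [0.6, -0.7, 0.0]
opening: 0.489
finger_force: 20.0
clock: 12.97
tool_pos: [0.5077, -0.1903, 0.1744]
eef_rot: [0.711, 0.703, -0.0, -0.0]
contact_force: [0.2, -0.3, -1.5]
opening: 0.496
finger_force: 20.0
green px 3032 [ 0.64810355 -0.11259325  0.04263871]Traceback (most recent call last):
  File "<stdin>", line 4, in <module>
  File "h.py", line 15, in mid
    def mid(x): return ((np.percentile(x,2,axis=0)+np.percentile(x,98,axis=0))/2).round(4)
                         ~~~~~~~~~~~~~^^^^^^^^^^^^
    return _quantile_unchecked(
        a, q, axis, out, overwrite_input, method, keepdims, weights)
    return _ureduce(a,
                    func=_quantile_ureduce_func,
    ...<5 lines>...
                    overwrite_input=overwrite_input,
                    method=method)
    r = func(a, **kwargs)
    result = _quantile(arr,
                       quantiles=q,
    ...<2 lines>...
                       out=out,
                       weights=wgt)
    slices_having_nans = np.isnan(arr[-1, ...])
                                  ~~~^^^^^^^^^
IndexError: index -1 is out of bounds for axis 0 with size 0
```

Run:
```python
from h import *
for f in('w2','w4'):
    a=np.load(f'pics/{f}.npz');w=a['w'];p=a['p'].astype(int)
    g=(p[...,1]>p[...,0]+25)&(p[...,1]>p[...,2]+25)
    n,l,st,_=cv2.connectedComponentsWithStats(g.astype(np.uint8))
    for i in range(1,n):
        if st[i,4]>15: x=w[l==i];print(f,st[i].tolist(),np.nanmedian(x,0).round(3),np.nanmin(x,0).round(3),np.nanmax(x,0).round(3),p[l==i].mean(0).round())
```

```text
w2 [568, 78, 17, 11, 144] [ 0.728 -0.079  0.012] [ 0.683 -0.083  0.004] [ 0.737 -0.073  0.085] [ 43. 127.  53.]
w2 [206, 193, 20, 5, 52] [ 0.411 -0.164  0.042] [ 0.4   -0.166  0.034] [ 0.418 -0.164  0.048] [ 81. 110.  32.]
w2 [161, 201, 77, 75, 4432] [ 0.41  -0.185  0.102] [ 0.333 -0.261 -0.001] [ 0.434 -0.163  0.106] [ 35. 162.  23.]
w2 [238, 278, 9, 20, 36] [ 0.425 -0.255  0.047] [ 0.424 -0.257  0.023] [ 0.426 -0.254  0.061] [51. 83. 48.]
w2 [215, 348, 9, 7, 36] [ 0.416 -0.282  0.107] [ 0.413 -0.285  0.105] [ 0.458 -0.19   0.233] [ 79. 155.  63.]
w4 [608, 59, 26, 20, 389] [ 0.73  -0.076  0.012] [ 0.688 -0.083 -0.001] [ 0.748 -0.07   0.065] [ 33. 138.  49.]
w4 [175, 197, 29, 7, 106] [ 0.411 -0.164  0.046] [ 0.4   -0.167  0.038] [ 0.419 -0.164  0.054] [ 82. 114.  26.]
w4 [117, 209, 97, 89, 6620] [ 0.411 -0.185  0.102] [ 0.319 -0.269 -0.002] [ 0.434 -0.163  0.106] [ 35. 160.  23.]
w4 [215, 293, 16, 29, 89] [ 0.425 -0.255  0.045] [ 0.424 -0.256  0.018] [ 0.427 -0.254  0.064] [44. 81. 45.]
```

```bash
python3 -m inch '-1 0 0.01 0 0 0 0;-1 0 0.02 0 0 0 0;-1 0 0.02 0 0 0 0;-1 0 0.005 0 0 0 0;-1 0 0 0 0 0 0;-1 0 0 0 0 0 0'
python3 - <<'E'
from h import *
p,d,w=cloud('wrist');save(p,'w5.png',(400,0,640,300),2);np.savez('pics/w5.npz',p=p,w=w)
x=w[(w[...,2]>.004)&(w[...,2]<.2)&(w[...,0]>.66)&(w[...,1]<-.05)&(w[...,1]>-.12)];print(len(x),np.round(x[::max(1,len(x)//12)],3))
E
```

```text
clock: 13.52
tool_pos: [0.5617, -0.191, 0.1736]
eef_rot: [0.711, 0.703, -0.001, -0.001]
contact_force: [-0.3, 0.5, -2.1]
opening: 0.492
finger_force: 20.0
11378 [[ 0.718 -0.051  0.082]
 [ 0.714 -0.057  0.081]
 [ 0.677 -0.057  0.059]
 [ 0.709 -0.062  0.059]
 [ 0.688 -0.072  0.088]
 [ 0.684 -0.077  0.093]
 [ 0.679 -0.077  0.061]
 [ 0.687 -0.078  0.027]
 [ 0.699 -0.093  0.087]
 [ 0.763 -0.102  0.051]
 [ 0.752 -0.107  0.009]
 [ 0.745 -0.113  0.07 ]
 [ 0.741 -0.12   0.093]]
```

View pics/w5.png

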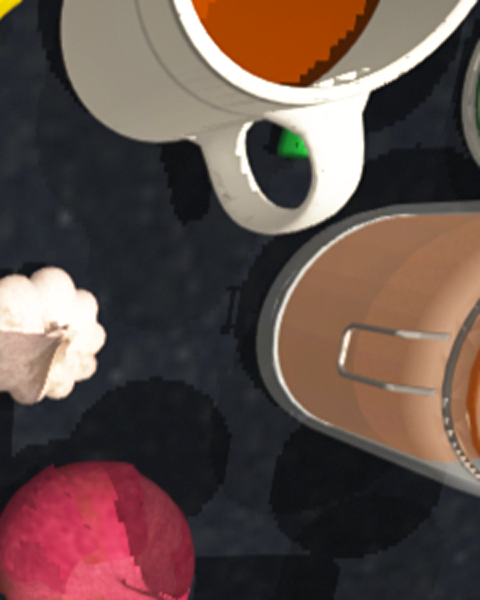

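Only a green scrap, the mug, the tin and background jars are there. So it's two jars and one green tub. I'll carry jar B to the bay at carrier y=+35 mm.

```bash
python3 -m inch '-1 0.015 -0.005 0 0 0 0;-1 0.03 -0.005 0 0 0 0;-1 0.03 -0.005 0 0 0 0;-1 0.03 -0.005 0 0 0 0;-1 0.03 -0.005 0 0 0 0;-1 0.03 -0.005 0 0 0 0;-1 0.03 -0.005 0 0 0 0;-1 0.03 -0.005 0 0 0 0;-1 0.03 -0.005 0 0 0 0;-1 0.03 -0.005 0 0 0 0;-1 0.03 -0.005 0 0 0 0;-1 0.03 -0.005 0 0 0 0;-1 0.03 -0.005 0 0 0 0;-1 0.03 -0.005 0 0 0 0;-1 0.03 -0.005 0 0 0 0;-1 0.024 -0.005 0 0 0 0;-1 0 0 0 0 0 0;-1 0 0 0 0 0 0;-1 0 0 0 0 0 0;-1 0 0 0 0 0 0'
python3 - <<'E'
from h import *
p,d,w=cloud('wrist');np.savez('pics/w6.npz',p=p,w=w);save(p,'w6.png')
z=w[...,2]
x=w[(z>.09)&(z<.14)&(abs(w[...,0]-.487)<.03)&(w[...,1]>.24)&(w[...,1]<.33)];print(len(x),mid(x),np.ptp(x,axis=0).round(3))
E
```

```text
clock: 15.23
tool_pos: [0.4888, 0.2663, 0.1747]
eef_rot: [0.712, 0.702, -0.001, 0.0]
contact_force: [-0.5, -0.2, -0.7]
opening: 0.493
finger_force: 20.0
1703 [0.4883 0.2825 0.1167] [0.045 0.018 0.049]
```

```bash
python3 -m inch '-1 0 -0.002 0.015 0 0 0;-1 0 0 0.02 0 0 0;-1 0 0 0.02 0 0 0;-1 0 0 0.013 0 0 0;-1 0 0 0.005 0 0 0;-1 0 0 0.003 0 0 0;-1 0 0 0.001 0 0 0;-1 0 0 0 0 0 0;-1 0 0 0 0 0 0'
```

```text
clock: 16.03
tool_pos: [0.4873, 0.2688, 0.0985]
eef_rot: [0.711, 0.703, 0.001, 0.0]
contact_force: [-0.7, 0.3, -1.6]
opening: 0.493
finger_force: 20.0
```

```bash
python3 -m inch '-1 0 0 0.0015 0 0 0;-1 0 0 0.001 0 0 0;-1 0 0 0.001 0 0 0;-1 0 0 0 0 0 0;-1 0 0 0 0 0 0'
```

```text
clock: 16.45
tool_pos: [0.4871, 0.269, 0.0947]
eef_rot: [0.711, 0.703, 0.001, 0.0]
contact_force: [-0.5, 1.2, 3.4]
opening: 0.494
finger_force: 20.0
```

```bash
python3 -m inch '0 0 0 0 0 0 0;0.6 0 0 0 0 0 0;1 0 0 0 0 0 0;1 0 0 0 0 0 0;1 0 0 0 0 0 0;1 0 0 -0.015 0 0 0;1 0 0 -0.03 0 0 0;1 0 0 -0.03 0 0 0;1 0 0 -0.03 0 0 0;1 0 0 -0.015 0 0 0'
python3 -m inch '1 -0.02 -0.003 0 0 0 0;1 -0.03 -0.004 0 0 0 0;1 -0.03 -0.004 0 0 0 0;1 -0.03 -0.004 0 0 0 0;1 -0.03 -0.004 0 0 0 0;1 -0.03 -0.004 0 0 0 0;1 -0.03 -0.004 0 0 0 0;1 -0.03 -0.004 0 0 0 0;1 -0.03 -0.004 0 0 0 0;1 -0.03 -0.004 0 0 0 0;1 -0.03 -0.004 0 0 0 0;1 -0.03 -0.004 0 0 0 0;1 -0.03 -0.004 0 0 0 0;1 -0.03 -0.004 0 0 0 0;1 -0.03 -0.004 0 0 0 0;1 -0.03 -0.004 0 0 0 0;1 -0.03 -0.004 0 0 0 0;1 -0.03 -0.004 0 0 0 0;1 -0.015 0 0 0 0 0;1 0 0 0 0 0 0'
python3 -m inch '1 0 0 0 0 0 0;1 0 0 0 0 0 0;1 0 0 0 0 0 0'
python3 - <<'E'
from h import *
print(R.from_quat(get_state()['eef_rot']).as_matrix().round(3)[:2])
p,d,w=cloud('wrist');np.savez('pics/w7.npz',p=p,w=w)
def top(c,zl=.098):
    x=w[(w[...,2]>zl)&(w[...,2]<.115)&(np.hypot(w[...,0]-c[0],w[...,1]-c[1])<.035)];print(len(x),mid(x),np.ptp(x,axis=0).round(3))
top((.412,-.272));top((.409,-.188))
p,d,w=cloud('top');top((.487,.269),.1);print(np.nanmedian(w[d>0][:,2]))
E
```

```text
clock: 17.28
tool_pos: [0.4879, 0.2692, 0.2173]
eef_rot: [0.711, 0.703, 0.002, 0.0]
contact_force: [0.5, 0.4, -0.4]
opening: 1.001
finger_force: 0.0
clock: 18.95
tool_pos: [0.4082, -0.2798, 0.2142]
eef_rot: [0.714, 0.7, -0.001, 0.001]
contact_force: [-0.3, 0.3, -0.5]
opening: 0.999
finger_force: 0.0
clock: 19.2
tool_pos: [0.4095, -0.2735, 0.2141]
eef_rot: [0.71, 0.704, 0.0, -0.001]
contact_force: [-0.0, -0.3, 0.0]
opening: 1.0
finger_force: 0.0
[[ 0.009  1.    -0.   ]
 [ 1.    -0.009  0.001]]
2944 [ 0.4106 -0.2724  0.1041] [0.043 0.044 0.01 ]
5456 [ 0.4076 -0.1891  0.1028] [0.052 0.052 0.008]
101 [0.4868 0.2707 0.108 ] [0.045 0.043 0.015]
0.013723488491783795
```

```bash
python3 -m inch '1 0 0.001 0.015 0 0 0;1 0 0 0.03 0 0 0;1 0 0 0.03 0 0 0;1 0 0 0.03 0 0 0;1 0 0 0.02 0 0 0;1 0 0 0.004 0 0 0;1 0 0 0 0 0 0;1 0 0 0 0 0 0;-1 0 0 0 0 0 0;-1 0 0 0 0 0 0;-1 0 0 0 0 0 0;-1 0 0 0 0 0 0;-1 0 0 0 0 0 0;-1 0 0 0 0 0 0;-1 0 0 0 0 0 0;-1 0 0 0 0 0 0' 20
python3 -m inch '-1 0 0 -0.01 0 0 0;-1 0 0 -0.02 0 0 0;-1 0 0 -0.025 0 0 0;-1 0 0 -0.025 0 0 0;-1 0 0 -0.025 0 0 0;-1 0 0 -0.02 0 0 0;-1 0 0 0 0 0 0;-1 0 0 0 0 0 0'
```

```text
clock: 20.63
tool_pos: [0.4104, -0.2754, 0.0853]
eef_rot: [0.711, 0.703, 0.0, 0.0]
contact_force: [0.0, -0.0, 2.5]
opening: 0.496
finger_force: 20.0
clock: 21.3
tool_pos: [0.4105, -0.2756, 0.2113]
eef_rot: [0.711, 0.703, 0.0, 0.001]
contact_force: [0.8, 0.3, -1.4]
opening: 0.494
finger_force: 20.0
```

```bash
python3 -m inch '-1 0.014 0 0 0 0 0;-1 0.03 0.005 0 0 0 0;-1 0.03 0.005 0 0 0 0;-1 0.03 0.005 0 0 0 0;-1 0.03 0.005 0 0 0 0;-1 0.03 0.005 0 0 0 0;-1 0.03 0.005 0 0 0 0;-1 0.03 0.005 0 0 0 0;-1 0.03 0.005 0 0 0 0;-1 0.03 0.005 0 0 0 0;-1 0.03 0.005 0 0 0 0;-1 0.03 0.005 0 0 0 0;-1 0.03 0.005 0 0 0 0;-1 0.03 0.005 0 0 0 0;-1 0.03 0.005 0 0 0 0;-1 0.03 0.005 0 0 0 0;-1 0.01 0 0 0 0 0;-1 0 0 0 0 0 0;-1 0 0 0 0 0 0;-1 0 0 0 0 0 0'
python3 -m inch '-1 0 0 0 0 0 0;-1 0 0 0 0 0 0'
python3 - <<'E'
from h import *
p,d,w=cloud('wrist');z=w[...,2]
np.savez('pics/w8.npz',p=p,w=w)
x=w[(z>.13)&(z<.18)&(abs(w[...,0]-.49)<.03)&(w[...,1]>.19)&(w[...,1]<.24)];print(len(x),mid(x),np.ptp(x,axis=0).round(3))
x=w[(z>.105)&(z<.125)&(abs(w[...,0]-.487)<.03)&(w[...,1]>.24)&(w[...,1]<.31)];print('B',len(x),mid(x),np.ptp(x,axis=0).round(3))
E
```

```text
clock: 22.97
tool_pos: [0.4902, 0.1952, 0.2096]
eef_rot: [0.712, 0.702, -0.002, 0.0]
contact_force: [0.5, -0.6, -1.8]
opening: 0.492
finger_force: 20.0
clock: 23.13
tool_pos: [0.4908, 0.1958, 0.2102]
eef_rot: [0.712, 0.702, -0.0, 0.0]
contact_force: [-0.2, 0.2, -1.2]
opening: 0.492
finger_force: 20.0
1950 [0.4911 0.2138 0.1555] [0.043 0.016 0.05 ]
B 4213 [0.4866 0.269  0.1161] [0.045 0.043 0.014]
```

```bash
python3 -m inch '-1 0 0 0.015 0 0 0;-1 0 0 0.025 0 0 0;-1 0 0 0.025 0 0 0;-1 0 0 0.025 0 0 0;-1 0 0 0.015 0 0 0;-1 0 0 0.005 0 0 0;-1 0 0 0.002 0 0 0;-1 0 0 0.001 0 0 0;-1 0 0 0.001 0 0 0;-1 0 0 0 0 0 0;-1 0 0 0 0 0 0'
```

```text
clock: 24.1
tool_pos: [0.4914, 0.1979, 0.0971]
eef_rot: [0.711, 0.703, 0.001, 0.0]
contact_force: [0.5, -0.7, -0.6]
opening: 0.492
finger_force: 20.0
```

```bash
python3 -m inch '-1 0 0 0.001 0 0 0;-1 0 0 0.001 0 0 0;-1 0 0 0 0 0 0;-1 0 0 0 0 0 0'
python3 -m inch '0 0 0 0 0 0 0;0.6 0 0 0 0 0 0;1 0 0 0 0 0 0;1 0 0 0 0 0 0;1 0 0 0 0 0 0;1 0 0 -0.015 0 0 0;1 0 0 -0.03 0 0 0;1 0 0 -0.03 0 0 0;1 0 0 -0.03 0 0 0;1 0 0 -0.015 0 0 0;1 0 0 0 0 0 0'
python3 - <<'E'
from h import *
p,d,w=cloud('wrist');z=w[...,2];np.savez('pics/w9.npz',p=p,w=w)
for a,b in((.17,.225),(.245,.3)):
    x=w[(z>.106)&(z<.125)&(abs(w[...,0]-.489)<.03)&(w[...,1]>a)&(w[...,1]<b)];print(len(x),mid(x),np.ptp(x,axis=0).round(3))
knob(w,(.483,.3725));knob(w,(.498,.094))
E
```

```text
clock: 24.43
tool_pos: [0.4915, 0.1981, 0.0952]
eef_rot: [0.711, 0.703, 0.001, 0.0]
contact_force: [-0.9, 1.1, 6.6]
opening: 0.494
finger_force: 20.0
clock: 25.35
tool_pos: [0.4928, 0.1984, 0.2174]
eef_rot: [0.711, 0.703, 0.003, 0.001]
contact_force: [-0.4, 0.2, -0.7]
opening: 0.997
finger_force: 0.0
3176 [0.4917 0.2015 0.1126] [0.045 0.045 0.013]
3888 [0.4866 0.2689 0.1162] [0.043 0.043 0.013]
knob 0.4794 0.355 size 12 4 long-axis deg 6.6 116
knob 0.4981 0.0937 size 12 38 long-axis deg 98.7 551
```

Both jars stand in the bay at y = 0.20 and 0.27. Next is the green tub.

```bash
python3 -m inch '1 -0.015 -0.004 0 0 0 0;1 -0.03 -0.007 0 0 0 0;1 -0.03 -0.007 0 0 0 0;1 -0.03 -0.007 0 0 0 0;1 -0.03 -0.007 0 0 0 0;1 -0.03 -0.007 0 0 0 0;1 -0.03 -0.007 0 0 0 0;1 -0.03 -0.007 0 0 0 0;1 -0.03 -0.007 0 0 0 0;1 -0.03 -0.007 0 0 0 0;1 -0.03 -0.007 0 0 0 0;1 -0.03 -0.007 0 0 0 0;1 -0.03 -0.007 0 0 0 0;1 -0.013 0 0 0 0 0;1 0 0 0 0 0 0;1 0 0 0 0 0 0;1 0 0 0 0 0 0;1 0 0 0 0 0 0'
python3 - <<'E'
from h import *
p,d,w=cloud('wrist');np.savez('pics/w10.npz',p=p,w=w)
x=w[(w[...,2]>.098)&(w[...,2]<.115)&(np.hypot(w[...,0]-.408,w[...,1]+.189)<.035)];print(len(x),mid(x),np.ptp(x,axis=0).round(3))
p,d,w=cloud('top')
m=(w[...,2]>.02)&(w[...,2]<.2)&(w[...,0]>.3)&(w[...,0]<.66)
n,l,st,_=cv2.connectedComponentsWithStats(m.astype(np.uint8))
for i in range(1,n):
    if st[i,4]>60:
        x=w[l==i];zt=np.percentile(x[:,2],95);print(st[i].tolist(),'ztop',zt.round(3),mid(x[x[:,2]>zt-.012]))
E
```

```text
clock: 26.9
tool_pos: [0.3983, -0.1875, 0.2137]
eef_rot: [0.71, 0.704, 0.0, -0.001]
contact_force: [0.1, 0.6, -0.1]
opening: 1.001
finger_force: 0.0
4000 [ 0.4076 -0.188   0.1026] [0.052 0.053 0.007]
[0, 171, 37, 32, 841] ztop 0.139 [0.6443 0.6535 0.1391]
[431, 170, 209, 93, 7461] ztop 0.171 [ 0.597  -0.4887  0.1684]
[307, 178, 31, 15, 278] ztop 0.098 [ 0.6507 -0.0307  0.0931]
[390, 181, 34, 20, 484] ztop 0.066 [ 0.6476 -0.2321  0.0615]
[358, 185, 22, 21, 332] ztop 0.044 [ 0.6371 -0.1436  0.0411]
[307, 199, 22, 29, 465] ztop 0.051 [ 0.5892 -0.0201  0.0459]
[129, 226, 148, 71, 3695] ztop 0.062 [0.4883 0.2346 0.0621]
[453, 228, 41, 50, 571] ztop 0.044 [ 0.5004 -0.385   0.0387]
[412, 230, 29, 19, 358] ztop 0.109 [ 0.5247 -0.2671  0.1051]
[277, 237, 12, 41, 146] ztop 0.025 [0.4884 0.0598 0.0231]
[204, 242, 28, 23, 492] ztop 0.119 [0.4923 0.2022 0.1143]
[172, 244, 31, 23, 541] ztop 0.119 [0.4867 0.2706 0.1153]
[54, 257, 51, 25, 1023] ztop 0.159 [0.4564 0.5016 0.1591]
[377, 280, 20, 25, 392] ztop 0.105 [ 0.4081 -0.176   0.1016]
[323, 299, 21, 22, 371] ztop 0.109 [ 0.3694 -0.0549  0.1043]
```

```bash
python3 -m inch '1 -0.001 0.009 0.015 0 0 0;1 0 0 0.03 0 0 0;1 0 0 0.03 0 0 0;1 0 0 0.03 0 0 0;1 0 0 0.02 0 0 0;1 0 0 0.005 0 0 0;1 0 0 0 0 0 0;1 0 0 0 0 0 0;-1 0 0 0 0 0 0;-1 0 0 0 0 0 0;-1 0 0 0 0 0 0;-1 0 0 0 0 0 0;-1 0 0 0 0 0 0;-1 0 0 0 0 0 0;-1 0 0 0 0 0 0' 15
python3 -m inch '-1 0 0 -0.01 0 0 0;-1 0 0 -0.02 0 0 0;-1 0 0 -0.02 0 0 0;-1 0 0 -0.02 0 0 0;-1 0 0 -0.015 0 0 0;-1 0 0 0 0 0 0;-1 0 0 0 0 0 0;-1 0 0 0 0 0 0'
python3 - <<'E'
from h import *
a=np.load('pics/top0.npz');w=a['w']
m=(w[...,2]>.034)&(w[...,2]<.05)&(w[...,0]>.34)&(w[...,0]<.58)&(w[...,1]<-.32)&(w[...,1]>-.46)
print(cv2.minAreaRect((w[m][:,:2]*1000).astype(np.float32)))
E
```

```text
clock: 28.25
tool_pos: [0.4075, -0.1905, 0.0844]
eef_rot: [0.711, 0.703, 0.0, 0.0]
contact_force: [-0.1, -0.6, 3.4]
opening: 0.59
finger_force: 15.0
clock: 28.92
tool_pos: [0.4067, -0.1901, 0.1684]
eef_rot: [0.711, 0.703, -0.0, -0.001]
contact_force: [0.7, 0.4, -0.5]
opening: 0.585
finger_force: 15.0
((458.04986572265625, -380.67608642578125), (86.42072296142578, 190.42599487304688), 84.2510757446289)
```

```bash
python3 -m inch '-1 -0.015 0.002 0 0 0 0;-1 -0.025 0.007 0 0 0 0;-1 -0.025 0.007 0 0 0 0;-1 -0.025 0.007 0 0 0 0;-1 -0.025 0.007 0 0 0 0;-1 -0.025 0.007 0 0 0 0;-1 -0.025 0.007 0 0 0 0;-1 -0.02 0.007 0 0 0 0;-1 -0.006 0.002 0 0 0 0;-1 0 0 0 0 0 0;-1 0 0 0 0 0 0;-1 0 0 0 0 0 0;-1 0 0 0 0 0 0'
python3 - <<'E'
from h import *
p,d,w=cloud('wrist');np.savez('pics/w11.npz',p=p,w=w);z=w[...,2]
m=(z>.034)&(z<.05)&(w[...,0]>.34)&(w[...,0]<.58)&(w[...,1]<-.32)&(w[...,1]>-.46)
print(cv2.minAreaRect((w[m][:,:2]*1000).astype(np.float32)))
x=w[(z>.09)&(z<.15)&(abs(w[...,0]-.458)<.035)&(w[...,1]>-.38)&(w[...,1]<-.3)];print(len(x),mid(x),np.ptp(x,axis=0).round(3),x[:,1].max())
E
```

```text
clock: 30.0
tool_pos: [0.4578, -0.38, 0.1688]
eef_rot: [0.711, 0.704, 0.0, -0.001]
contact_force: [-0.3, 0.7, -1.3]
opening: 0.59
finger_force: 15.0
((457.01153564453125, -384.0506286621094), (84.37104797363281, 190.91815185546875), 84.27896118164062)
2781 [ 0.4576 -0.3606  0.1206] [0.05  0.023 0.06 ] -0.35272533202031603
```

```bash
python3 -m inch '-1 -0.004 0 0.01 0 0 0;-1 0 0 0.02 0 0 0;-1 0 0 0.02 0 0 0;-1 0 0 0.015 0 0 0;-1 0 0 0.006 0 0 0;-1 0 0 0.003 0 0 0;-1 0 0 0.002 0 0 0;-1 0 0 0.001 0 0 0;-1 0 0 0 0 0 0;-1 0 0 0 0 0 0'
```

```text
clock: 30.88
tool_pos: [0.4583, -0.3863, 0.0929]
eef_rot: [0.711, 0.703, 0.0, 0.001]
contact_force: [-0.4, -0.2, -1.0]
opening: 0.591
finger_force: 15.0
```

```bash
python3 -m inch '-1 0 0 0.001 0 0 0;-1 0 0 0.001 0 0 0;-1 0 0 0 0 0 0;-1 0 0 0 0 0 0;0.4 0 0 0 0 0 0;0.7 0 0 0 0 0 0;1 0 0 0 0 0 0;1 0 0 0 0 0 0;1 0 0 -0.015 0 0 0;1 0 0 -0.03 0 0 0;1 0 0 -0.03 0 0 0;1 0 0 -0.03 0 0 0;1 0 0 -0.015 0 0 0'
python3 -m inch '1 0.015 0 0 0 0 0;1 0.03 0.002 0 0 0 0;1 0.03 0.002 0 0 0 0;1 0.03 0.002 0 0 0 0;1 0.03 0.002 0 0 0 0;1 0.03 0.002 0 0 0 0;1 0.03 0.002 0 0 0 0;1 0.03 0.002 0 0 0 0;1 0.03 0.002 0 0 0 0;1 0.03 0.002 0 0 0 0;1 0.03 0.002 0 0 0 0;1 0.03 0.002 0 0 0 0;1 0.03 0.002 0 0 0 0;1 0.03 0.002 0 0 0 0;1 0.03 0.003 0 0 0 0;1 0.03 0.003 0 0 0 0;1 0.015 0 0 0 0 0;1 0 0 0 0 0 -0.08;1 0 0 0 0 0 -0.08'
python3 -m inch '1 0 0 0 0 0 0;1 0 0 0 0 0 0;1 0 0 0 0 0 0;1 0 0 0 0 0 0'
cat >> h.py <<'E'
def pose():
    s=get_state();M=R.from_quat(s['eef_rot']).as_matrix()
    print('tcp',np.round(s['tool_pos'],4),'tooly deg',np.degrees(np.arctan2(M[1,1],M[0,1])).round(1),'q7',round(float(s['q'][6]),2),'tilt',np.round(M[:2,2],3))
E
python3 - <<'E'
from h import *
pose()
p,d,w=cloud('wrist');np.savez('pics/w12.npz',p=p,w=w);save(p,'w12.png')
knob(w,(.498,.094))
p,d,w=cloud('top');x=w[(w[...,2]>.098)&(w[...,2]<.13)&(abs(w[...,0]-.458)<.04)&(abs(w[...,1]+.384)<.05)];print('green',mid(x),np.ptp(x,axis=0).round(3))
E
```

```text
clock: 31.97
tool_pos: [0.459, -0.3869, 0.2136]
eef_rot: [0.711, 0.703, 0.0, 0.002]
contact_force: [0.3, -1.1, -0.4]
opening: 0.999
finger_force: 0.0
clock: 33.55
tool_pos: [0.4954, 0.0956, 0.2101]
eef_rot: [0.65, 0.76, 0.0, -0.0]
contact_force: [-0.6, 0.6, -0.9]
opening: 1.002
finger_force: 0.0
clock: 33.88
tool_pos: [0.4956, 0.0933, 0.2102]
eef_rot: [0.654, 0.757, -0.0, 0.0]
contact_force: [-0.0, -0.7, -0.3]
opening: 1.0
finger_force: 0.0
tcp [0.4956 0.0933 0.2102] tooly deg 8.4 q7 -0.11 tilt [ 0. -0.]
knob 0.498 0.0937 size 11 37 long-axis deg 98.4 703
green [ 0.4591 -0.3804  0.1067] [0.05  0.053 0.016]
```

```bash
python3 -m inch '0 0.001 0.002 0.02 0 0 0;0 0 0 0.03 0 0 0;0 0 0 0.03 0 0 0;0 0 0 0.03 0 0 0;0 0 0 0.02 0 0 0;0 0 0 0.012 0 0 0;0 0 0 0 0 0 0;0 0 0 0 0 0 0;-1 0 0 0 0 0 0;-1 0 0 0 0 0 0;-1 0 0 0 0 0 0;-1 0 0 0 0 0 0;-1 0 0 0 0 0 0;-1 0 0 0 0 0 0' 20
```

```text
clock: 35.15
tool_pos: [0.4988, 0.0952, 0.0688]
eef_rot: [0.653, 0.757, 0.001, 0.001]
contact_force: [1.8, -0.1, 3.7]
opening: 0.136
finger_force: 20.0
```

```bash
python3 -m inch '-1 0 0 0 0 0 0.06;-1 0 0 0 0 0 0.12;-1 0 0 0 0 0 0.12;-1 0 0 0 0 0 0.12;-1 0 0 0 0 0 0.12;-1 0 0 0 0 0 0.12;-1 0 0 0 0 0 0.12;-1 0 0 0 0 0 0.12;-1 0 0 0 0 0 0.12;-1 0 0 0 0 0 0.12;-1 0 0 0 0 0 0.12;-1 0 0 0 0 0 0.12;-1 0 0 0 0 0 0.12;-1 0 0 0 0 0 0.06;-1 0 0 0 0 0 0;-1 0 0 0 0 0 0;-1 0 0 0 0 0 0'
python3 -m inch '0 0 0 0 0 0 0;0 0 0 0 0 0 0;0 0 0 0 0 0 0;0 0 0 -0.02 0 0 0;0 0 0 -0.04 0 0 0;0 0 0 -0.04 0 0 0;0 0 0 -0.03 0 0 0;0 0 0 0 0 0 0;0 0 0 0 0 0 0'
cat >> h.py <<'E'
def rail(w):
    out=[]
    for y in(.14,.16,.18,.22,.24,.28,.30,.32):
        m=(abs(w[...,1]-y)<.003)&(w[...,2]>.042)&(w[...,2]<.05)&(w[...,0]>.42)&(w[...,0]<.56);X=np.sort(w[m][:,0])
        q=[k for k in np.split(X,np.where(np.diff(X)>.015)[0]+1) if len(k)>2]
        if len(q)>=2: out.append((y,round(q[-1][0]-q[0][-1],4)))
    print('gap',out)
    if len(out)>2:
        f=np.polyfit(*zip(*out),1);print('slope',f[0].round(4))
E
python3 - <<'E'
from h import *
pose()
for n in('wrist','top'):
    p,d,w=cloud(n);knob(w,(.498,.094));knob(w,(.4826,.3725));rail(w)
    if n=='wrist':save(p,'w13.png')
E
```

```text
clock: 36.57
tool_pos: [0.5003, 0.0941, 0.0689]
eef_rot: [0.997, 0.08, 0.003, 0.001]
contact_force: [5.1, -1.9, 0.7]
opening: 0.137
finger_force: 20.0
clock: 37.32
tool_pos: [0.4974, 0.0955, 0.1993]
eef_rot: [0.997, 0.08, 0.001, -0.001]
contact_force: [-0.4, 0.3, 0.2]
opening: 0.502
finger_force: 0.0
tcp [0.4974 0.0955 0.1993] tooly deg -80.8 q7 -1.1 tilt [0.002 0.001]
knob 0.4987 0.0925 size 38 12 long-axis deg 9.1 764
knob few 0
gap [(0.14, np.float64(0.0728)), (0.16, np.float64(0.0721)), (0.18, np.float64(0.0719)), (0.28, np.float64(0.0793)), (0.3, np.float64(0.0913))]
slope 0.1003
knob few 18
knob 0.4841 0.3761 size 36 12 long-axis deg 76.2 83
gap []
```

View pics/w13.png

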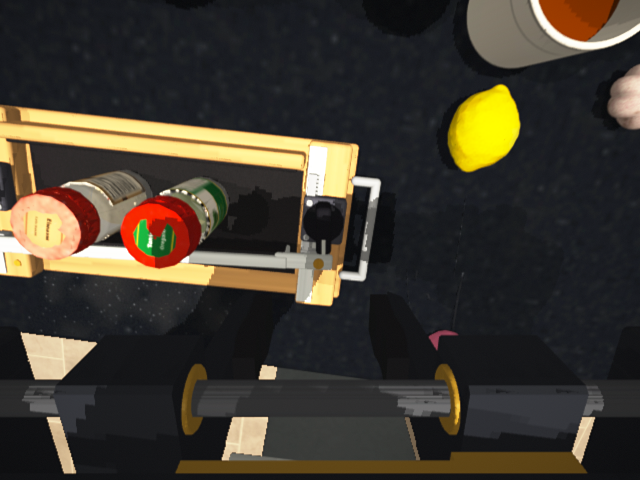

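The view shows the right knob turned 89° and the rail skewed about 0.04 rad as expected, with both jars upright. Now to the left knob.

```bash
python3 -m inch '0 0.003 -0.016 0 0 0 0;0 0.003 -0.03 0 0 0 0;0 0.003 -0.03 0 0 0 0;0 0.003 -0.03 0 0 0 0;0 0.003 -0.03 0 0 0 0;0 0.003 -0.03 0 0 0 0;0 0.003 -0.03 0 0 0 0;0 0.003 -0.03 0 0 0 0;0 0.003 -0.03 0 0 0 0;0 0.002 -0.02 0 0 0 0'
python3 -m inch '0 0 0 0 0 0 -0.06;0 0 0 0 0 0 -0.115;0 0 0 0 0 0 -0.115;0 0 0 0 0 0 -0.115;0 0 0 0 0 0 -0.115;0 0 0 0 0 0 -0.115;0 0 0 0 0 0 -0.115;0 0 0 0 0 0 -0.115;0 0 0 0 0 0 -0.115;0 0 0 0 0 0 -0.115;0 0 0 0 0 0 -0.07;0 0 0 0 0 0 0;0 0 0 0 0 0 0;0 0 0 0 0 0 0;0 0 0 0 0 0 0'
cat >> h.py <<'E'
def look(c,tool=True):
    "offset to knob in tool axes"
    p,d,w=cloud('wrist');knob(w,c);pose();s=get_state();print('q',np.round(s['q'],2))
    M=R.from_quat(s['eef_rot']).as_matrix()
    m=(w[...,2]>0.06)&(w[...,2]<0.08)&(np.hypot(w[...,0]-c[0],w[...,1]-c[1])<0.03)
    (cx,cy),_,_=cv2.minAreaRect(w[m][:,:2].astype(np.float32)*1000)
    print('tool dx,dy to knob',(M.T@np.array([cx/1000-s['tool_pos'][0],cy/1000-s['tool_pos'][1],0]))[:2].round(4));return p,w
E
python3 - <<'E'
from h import *
p,w=look((.4826,.3725));rail(w)
x=w[(w[...,2]>.1)&(w[...,2]<.2)&(np.hypot(w[...,0]-.456,w[...,1]-.502)<.05)];print('mill',mid(x) if len(x) else '')
E
```

```text
clock: 38.25
tool_pos: [0.4801, 0.3752, 0.1956]
eef_rot: [0.997, 0.081, -0.002, 0.0]
contact_force: [0.1, 0.5, -0.1]
opening: 0.499
finger_force: 0.0
clock: 39.5
tool_pos: [0.4821, 0.3718, 0.1975]
eef_rot: [0.789, 0.614, -0.001, -0.0]
contact_force: [0.0, 0.4, -1.6]
opening: 0.499
finger_force: 0.0
knob 0.4831 0.373 size 38 12 long-axis deg 75.8 788
tcp [0.4822 0.3719 0.1978] tooly deg -14.2 q7 -0.72 tilt [-0.001 -0.001]
q [-0.89  0.75  0.28  1.68 -0.28  0.75 -0.72]
tool dx,dy to knob [0.0013 0.0005]
gap [(0.28, np.float64(0.0867)), (0.3, np.float64(0.0783)), (0.32, np.float64(0.0803))]
slope -0.16
mill [0.4572 0.4946 0.1444]
```

```bash
python3 -m inch '0 0.001 0 0.02 0 0 0;0 0 0 0.03 0 0 0;0 0 0 0.03 0 0 0;0 0 0 0.03 0 0 0;0 0 0 0.013 0 0 0;0 0 0 0.006 0 0 0;0 0 0 0 0 0 0;0 0 0 0 0 0 0;-1 0 0 0 0 0 0;-1 0 0 0 0 0 0;-1 0 0 0 0 0 0;-1 0 0 0 0 0 0;-1 0 0 0 0 0 0;-1 0 0 0 0 0 0' 20
python3 -m inch '-1 0 0 0 0 0 0.06;-1 0 0 0 0 0 0.12;-1 0 0 0 0 0 0.12;-1 0 0 0 0 0 0.12;-1 0 0 0 0 0 0.12;-1 0 0 0 0 0 0.12;-1 0 0 0 0 0 0.12;-1 0 0 0 0 0 0.12;-1 0 0 0 0 0 0.12;-1 0 0 0 0 0 0.12;-1 0 0 0 0 0 0.12;-1 0 0 0 0 0 0.12;-1 0 0 0 0 0 0.12;-1 0 0 0 0 0 0.06;-1 0 0 0 0 0 0;-1 0 0 0 0 0 0;-1 0 0 0 0 0 0'
python3 -m inch '0 0 0 0 0 0 0;0 0 0 0 0 0 0;0 0 0 0 0 0 0;0 0 0 -0.02 0 0 0;0 0 0 -0.04 0 0 0;0 0 0 -0.04 0 0 0;0 0 0 -0.03 0 0 0;0 0 0 0 0 0 0;0 0 0 0 0 0 0;0 0 0 0 0 0 0'
python3 - <<'E'
from h import *
p,w=look((.4826,.3725));save(p,'w14.png');np.savez('pics/w14.npz',p=p,w=w);rail(w)
p,d,w=cloud('top');x=w[(w[...,2]>.12)&(w[...,2]<.2)&(np.hypot(w[...,0]-.456,w[...,1]-.502)<.06)];print('mill',mid(x),x[:,2].max())
E
```

```text
clock: 40.72
tool_pos: [0.4838, 0.373, 0.0698]
eef_rot: [0.789, 0.614, 0.001, 0.0]
contact_force: [1.6, -1.5, 2.7]
opening: 0.137
finger_force: 20.0
clock: 42.13
tool_pos: [0.4835, 0.3735, 0.0698]
eef_rot: [0.993, -0.117, 0.001, -0.001]
contact_force: [1.9, 0.7, 4.0]
opening: 0.136
finger_force: 20.0
clock: 42.97
tool_pos: [0.4815, 0.373, 0.1982]
eef_rot: [0.993, -0.118, -0.001, 0.0]
contact_force: [-0.7, -0.0, -0.3]
opening: 0.5
finger_force: 0.0
knob 0.4834 0.3717 size 11 38 long-axis deg 166.3 759
tcp [0.4813 0.3728 0.1976] tooly deg -103.5 q7 -1.87 tilt [-0.003 -0.001]
q [-1.12  0.86  0.75  1.69 -0.72  0.89 -1.87]
tool dx,dy to knob [0.0023 0.0006]
gap [(0.18, np.float64(0.0807)), (0.22, np.float64(0.0224)), (0.28, np.float64(0.069)), (0.3, np.float64(0.0682)), (0.32, np.float64(0.0706))]
slope 0.0729
mill [0.4427 0.4996 0.1446] 0.172278409668724
```

```bash
python3 -m inch '0 0.004 0.014 0 0 0 0;0 0.008 0.027 0 0 0 0;0 0.008 0.027 0 0 0 0;0 0.008 0.027 0 0 0 0;0 0.008 0.027 0 0 0 0;0 0.008 0.027 0 0 0 0;0 0.008 0.027 0 0 0 0;0 0.008 0.027 0 0 0 0;0 0.008 0.027 0 0 0 0;0 0.008 0.027 0 0 0 0;0 0.005 0.011 0 0 0 0;0 0 0 0 0 0 -0.06'
python3 -m inch '0 0 0 0 0 0 -0.12;0 0 0 0 0 0 -0.12;0 0 0 0 0 0 -0.12;0 0 0 0 0 0 -0.12;0 0 0 0 0 0 -0.12;0 0 0 0 0 0 -0.12;0 0 0 0 0 0 -0.12;0 0 0 0 0 0 -0.12;0 0 0 0 0 0 -0.12;0 0 0 0 0 0 -0.12;0 0 0 0 0 0 -0.12;0 0 0 0 0 0 -0.12;0 0 0 0 0 0 -0.12;0 0 0 0 0 0 -0.12;0 0 0 0 0 0 -0.12'
python3 -m inch '0 0 0 0 0 0 -0.12;0 0 0 0 0 0 -0.12;0 0 0 0 0 0 -0.12;0 0 0 0 0 0 -0.12;0 0 0 0 0 0 -0.12;0 0 0 0 0 0 -0.12;0 0 0 0 0 0 -0.12;0 0 0 0 0 0 -0.12;0 0 0 0 0 0 -0.12;0 0 0 0 0 0 -0.12;0 0 0 0 0 0 -0.12;0 0 0 0 0 0 -0.12;0 0 0 0 0 0 -0.12;0 0 0 0 0 0 -0.12;0 0 0 0 0 0 0;0 0 0 0 0 0 0;0 0 0 0 0 0 0;0 0 0 0 0 0 0'
python3 - <<'E'
from h import *
p,w=look((.4984,.0937));np.savez('pics/w15.npz',p=p,w=w)
p,d,w=cloud('top');x=w[(w[...,2]>.12)&(w[...,2]<.2)&(np.hypot(w[...,0]-.456,w[...,1]-.502)<.06)];print('mill',mid(x),x[:,2].max())
E
```

```text
clock: 44.07
tool_pos: [0.4983, 0.0891, 0.1985]
eef_rot: [0.996, -0.091, -0.001, 0.002]
contact_force: [-0.3, -0.7, -0.0]
opening: 0.496
finger_force: 0.0
clock: 45.32
tool_pos: [0.4978, 0.0934, 0.198]
eef_rot: [0.686, 0.728, -0.001, -0.001]
contact_force: [-0.4, -0.4, 0.9]
opening: 0.504
finger_force: 0.0
clock: 46.82
tool_pos: [0.4985, 0.0935, 0.1989]
eef_rot: [-0.08, 0.997, 0.0, -0.0]
contact_force: [1.3, -0.4, 0.3]
opening: 0.498
finger_force: 0.0
knob 0.497 0.0925 size 37 12 long-axis deg 9.4 771
tcp [0.4986 0.0935 0.199 ] tooly deg 99.2 q7 1.07 tilt [-0. -0.]
q [-0.04  0.63 -0.37  1.96  0.38  0.61  1.07]
tool dx,dy to knob [ 0.0017 -0.0007]
mill [0.4553 0.4993 0.1449] 0.172109278067208
```

```bash
python3 -m inch '0 0 0 0.02 0 0 0;0 0 0 0.03 0 0 0;0 0 0 0.03 0 0 0;0 0 0 0.03 0 0 0;0 0 0 0.013 0 0 0;0 0 0 0.007 0 0 0;0 0 0 0 0 0 0;0 0 0 0 0 0 0;-1 0 0 0 0 0 0;-1 0 0 0 0 0 0;-1 0 0 0 0 0 0;-1 0 0 0 0 0 0;-1 0 0 0 0 0 0;-1 0 0 0 0 0 0' 20
python3 -m inch '-1 0 0 0 0 0 0.06;-1 0 0 0 0 0 0.12;-1 0 0 0 0 0 0.12;-1 0 0 0 0 0 0.12;-1 0 0 0 0 0 0.12;-1 0 0 0 0 0 0.12;-1 0 0 0 0 0 0.12;-1 0 0 0 0 0 0.12;-1 0 0 0 0 0 0.12;-1 0 0 0 0 0 0.12;-1 0 0 0 0 0 0.12;-1 0 0 0 0 0 0.12;-1 0 0 0 0 0 0.12;-1 0 0 0 0 0 0.06;-1 0 0 0 0 0 0;-1 0 0 0 0 0 0;-1 0 0 0 0 0 0'
python3 -m inch '0 0 0 0 0 0 0;0 0 0 0 0 0 0;0 0 0 0 0 0 0;0 0 0 -0.02 0 0 0;0 0 0 -0.04 0 0 0;0 0 0 -0.04 0 0 0;0 0 0 -0.03 0 0 0;0 0 0 0 0 0 0;0 0 0 0 0 0 0;0 0 0 0 0 0 0'
python3 - <<'E'
from h import *
p,w=look((.4984,.0937));np.savez('pics/w16.npz',p=p,w=w);save(p,'w16.png')
E
```

```text
clock: 48.08
tool_pos: [0.499, 0.0937, 0.0696]
eef_rot: [-0.081, 0.997, 0.0, 0.0]
contact_force: [0.5, 1.5, 3.6]
opening: 0.133
finger_force: 20.0
clock: 49.5
tool_pos: [0.4992, 0.094, 0.0696]
eef_rot: [0.642, 0.766, 0.001, 0.0]
contact_force: [-0.7, 0.3, 5.9]
opening: 0.134
finger_force: 20.0
clock: 50.33
tool_pos: [0.498, 0.0934, 0.1985]
eef_rot: [0.643, 0.766, -0.001, -0.0]
contact_force: [-0.0, -0.6, -0.6]
opening: 0.498
finger_force: 0.0
knob 0.4981 0.0938 size 12 37 long-axis deg 99.9 760
tcp [0.4977 0.0933 0.198 ] tooly deg 9.9 q7 0.06 tilt [-0.003 -0.001]
q [-0.36  0.62  0.14  1.98 -0.16  0.55  0.06]
tool dx,dy to knob [0.0004 0.0004]
```

View pics/w16.png

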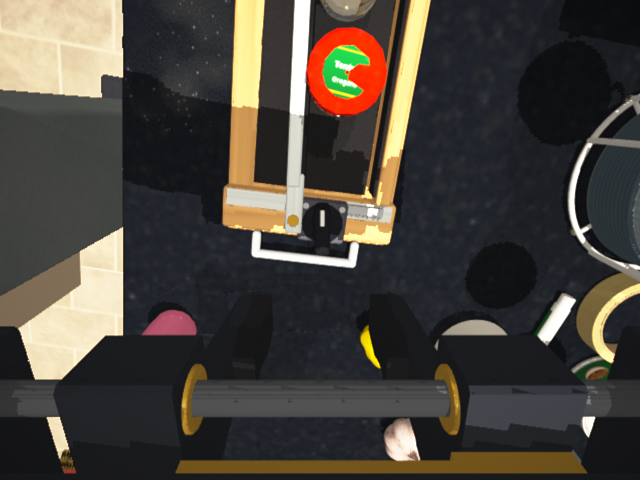

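The right end of the rail has advanced, with the rail line at about (297,120) near jar A at (346,70), and all is upright. Now the left knob, second step.

```bash
python3 -m inch '0 0.014 0.002 0 0 0 0;0 0.028 0.0035 0 0 0 0;0 0.028 0.0035 0 0 0 0;0 0.028 0.0035 0 0 0 0;0 0.028 0.0035 0 0 0 0;0 0.028 0.0035 0 0 0 0;0 0.028 0.0035 0 0 0 0;0 0.028 0.0035 0 0 0 0;0 0.028 0.0035 0 0 0 0;0 0.028 0.0035 0 0 0 0;0 0.011 0 0 0 0 0'
python3 -m inch '0 0 0 0 0 0 -0.06;0 0 0 0 0 0 -0.115;0 0 0 0 0 0 -0.115;0 0 0 0 0 0 -0.115;0 0 0 0 0 0 -0.115;0 0 0 0 0 0 -0.115;0 0 0 0 0 0 -0.115;0 0 0 0 0 0 -0.115;0 0 0 0 0 0 -0.115;0 0 0 0 0 0 -0.115;0 0 0 0 0 0 -0.065;0 0 0 0 0 0 0;0 0 0 0 0 0 0;0 0 0 0 0 0 0;0 0 0 0 0 0 0'
python3 - <<'E'
from h import *
p,w=look((.4832,.3725))
E
```

```text
clock: 51.3
tool_pos: [0.4819, 0.3766, 0.1969]
eef_rot: [0.641, 0.767, -0.001, -0.001]
contact_force: [-0.3, 1.0, -0.7]
opening: 0.498
finger_force: 0.0
clock: 52.55
tool_pos: [0.4839, 0.3717, 0.1988]
eef_rot: [0.119, 0.993, -0.0, -0.0]
contact_force: [0.4, -0.2, 0.0]
opening: 0.5
finger_force: 0.0
knob 0.482 0.3724 size 12 38 long-axis deg 166.7 774
tcp [0.4839 0.3719 0.1989] tooly deg 76.3 q7 0.49 tilt [-0.    -0.001]
q [-0.66  0.73 -0.12  1.66  0.12  0.76  0.49]
tool dx,dy to knob [0.002  0.0001]
```

```bash
python3 -m inch '0 0 0 0.02 0 0 0;0 0 0 0.03 0 0 0;0 0 0 0.03 0 0 0;0 0 0 0.03 0 0 0;0 0 0 0.013 0 0 0;0 0 0 0.007 0 0 0;0 0 0 0 0 0 0;0 0 0 0 0 0 0;-1 0 0 0 0 0 0;-1 0 0 0 0 0 0;-1 0 0 0 0 0 0;-1 0 0 0 0 0 0;-1 0 0 0 0 0 0;-1 0 0 0 0 0 0' 20
python3 -m inch '-1 0 0 0 0 0 0.06;-1 0 0 0 0 0 0.12;-1 0 0 0 0 0 0.12;-1 0 0 0 0 0 0.12;-1 0 0 0 0 0 0.12;-1 0 0 0 0 0 0.12;-1 0 0 0 0 0 0.12;-1 0 0 0 0 0 0.12;-1 0 0 0 0 0 0.12;-1 0 0 0 0 0 0.12;-1 0 0 0 0 0 0.12;-1 0 0 0 0 0 0.12;-1 0 0 0 0 0 0.12;-1 0 0 0 0 0 0.06;-1 0 0 0 0 0 0;-1 0 0 0 0 0 0;-1 0 0 0 0 0 0'
python3 -m inch '0 0 0 0 0 0 0;0 0 0 0 0 0 0;0 0 0 0 0 0 0;0 0 0 -0.02 0 0 0;0 0 0 -0.04 0 0 0;0 0 0 -0.04 0 0 0;0 0 0 -0.03 0 0 0;0 0 0 0 0 0 0;0 0 0 0 0 0 0;0 0 0 0 0 0 0'
python3 - <<'E'
from h import *
p,w=look((.4832,.3725));np.savez('pics/w17.npz',p=p,w=w);save(p,'w17.png')
p,d,w=cloud('top')
for a,b in((.17,.225),(.24,.3)):
    x=w[(w[...,2]>.106)&(w[...,2]<.13)&(abs(w[...,0]-.489)<.04)&(w[...,1]>a)&(w[...,1]<b)];print('jar',len(x),mid(x))
E
```

```text
clock: 53.77
tool_pos: [0.4845, 0.3731, 0.0698]
eef_rot: [0.118, 0.993, 0.001, 0.001]
contact_force: [0.4, 2.0, 2.3]
opening: 0.132
finger_force: 20.0
clock: 55.18
tool_pos: [0.4839, 0.3728, 0.0698]
eef_rot: [0.782, 0.623, 0.0, -0.0]
contact_force: [-0.8, 0.6, 5.1]
opening: 0.132
finger_force: 20.0
clock: 56.02
tool_pos: [0.4833, 0.3718, 0.1984]
eef_rot: [0.783, 0.623, -0.001, -0.0]
contact_force: [0.5, -1.0, -0.7]
opening: 0.501
finger_force: 0.0
knob 0.4832 0.3727 size 38 11 long-axis deg 76.9 753
tcp [0.483  0.3716 0.1978] tooly deg -13.0 q7 -0.6 tilt [-0.002 -0.002]
q [-0.94  0.77  0.39  1.68 -0.39  0.77 -0.6 ]
tool dx,dy to knob [ 0.0011 -0.    ]
jar 341 [0.4974 0.2031 0.1144]
jar 352 [0.4942 0.2714 0.1139]
```

```bash
python3 -m inch '0 -0.014 0.004 0 0 0 0;0 -0.027 0.008 0 0 0 0;0 -0.027 0.008 0 0 0 0;0 -0.027 0.008 0 0 0 0;0 -0.027 0.008 0 0 0 0;0 -0.027 0.008 0 0 0 0;0 -0.027 0.008 0 0 0 0;0 -0.027 0.008 0 0 0 0;0 -0.027 0.008 0 0 0 0;0 -0.027 0.008 0 0 0 0;0 -0.011 0.001 0 0 0 0;0 0 0 0 0 0 -0.1;0 0 0 0 0 0 -0.1;0 0 0 0 0 0 -0.1;0 0 0 0 0 0 -0.1;0 0 0 0 0 0 0;0 0 0 0 0 0 0;0 0 0 0 0 0 0;0 0 0 0 0 0 0'
python3 - <<'E'
from h import *
p,w=look((.4982,.0937))
E
```

```text
clock: 57.7
tool_pos: [0.4986, 0.0939, 0.1989]
eef_rot: [0.644, 0.765, -0.0, -0.0]
contact_force: [-0.2, -0.2, -0.1]
opening: 0.496
finger_force: 0.0
knob 0.4981 0.0934 size 12 38 long-axis deg 99.9 769
tcp [0.4986 0.0938 0.199 ] tooly deg 9.9 q7 0.11 tilt [-0. -0.]
q [-0.39  0.62  0.19  1.98 -0.21  0.56  0.11]
tool dx,dy to knob [-0.0003 -0.0006]
```

```bash
python3 -m inch '0 0 0 0.02 0 0 0;0 0 0 0.03 0 0 0;0 0 0 0.03 0 0 0;0 0 0 0.03 0 0 0;0 0 0 0.013 0 0 0;0 0 0 0.007 0 0 0;0 0 0 0 0 0 0;0 0 0 0 0 0 0;-1 0 0 0 0 0 0;-1 0 0 0 0 0 0;-1 0 0 0 0 0 0;-1 0 0 0 0 0 0;-1 0 0 0 0 0 0;-1 0 0 0 0 0 0' 20
python3 -m inch '-1 0 0 0 0 0 0.06;-1 0 0 0 0 0 0.12;-1 0 0 0 0 0 0.12;-1 0 0 0 0 0 0.12;-1 0 0 0 0 0 0.12;-1 0 0 0 0 0 0.12;-1 0 0 0 0 0 0.12;-1 0 0 0 0 0 0.12;-1 0 0 0 0 0 0.12;-1 0 0 0 0 0 0.12;-1 0 0 0 0 0 0.12;-1 0 0 0 0 0 0.12;-1 0 0 0 0 0 0;-1 0 0 0 0 0 0;-1 0 0 0 0 0 0'
python3 -m inch '0 0 0 0 0 0 0;0 0 0 0 0 0 0;0 0 0 0 0 0 0;0 0 0 -0.02 0 0 0;0 0 0 -0.04 0 0 0;0 0 0 -0.04 0 0 0;0 0 0 -0.03 0 0 0;0 0 0 0 0 0 0;0 0 0 0 0 0 0;0 0 0 0 0 0 0'
python3 - <<'E'
from h import *
p,w=look((.4984,.0937))
E
```

```text
clock: 58.92
tool_pos: [0.4992, 0.0938, 0.0696]
eef_rot: [0.643, 0.766, 0.0, 0.0]
contact_force: [0.3, 1.7, 3.5]
opening: 0.131
finger_force: 20.0
clock: 60.17
tool_pos: [0.4992, 0.0937, 0.0696]
eef_rot: [0.983, 0.182, 0.001, -0.0]
contact_force: [0.1, 0.9, 5.5]
opening: 0.134
finger_force: 20.0
clock: 61.0
tool_pos: [0.498, 0.094, 0.1986]
eef_rot: [0.983, 0.181, -0.001, -0.0]
contact_force: [-0.5, 1.2, 0.1]
opening: 0.5
finger_force: 0.0
knob 0.4989 0.0929 size 37 12 long-axis deg 20.9 777
tcp [0.4977 0.094  0.1981] tooly deg -69.1 q7 -0.79 tilt [-0.003  0.   ]
q [-0.64  0.7   0.62  1.99 -0.67  0.66 -0.79]
tool dx,dy to knob [0.0007 0.0014]
```

```bash
python3 -m inch '0 0.004 -0.013 0 0 0 0;0 0.0085 -0.027 0 0 0 0;0 0.0085 -0.027 0 0 0 0;0 0.0085 -0.027 0 0 0 0;0 0.0085 -0.027 0 0 0 0;0 0.0085 -0.027 0 0 0 0;0 0.0085 -0.027 0 0 0 0;0 0.0085 -0.027 0 0 0 0;0 0.0085 -0.027 0 0 0 0;0 0.0085 -0.027 0 0 0 0;0 0.005 -0.01 0 0 0 0;0 0 0 0 0 0 -0.07'
python3 -m inch '0 0 0 0 0 0 -0.113;0 0 0 0 0 0 -0.113;0 0 0 0 0 0 -0.113;0 0 0 0 0 0 -0.113;0 0 0 0 0 0 -0.113;0 0 0 0 0 0 -0.113;0 0 0 0 0 0 -0.113;0 0 0 0 0 0 -0.113;0 0 0 0 0 0 0;0 0 0 0 0 0 0;0 0 0 0 0 0 0;0 0 0 0 0 0 0'
python3 - <<'E'
from h import *
p,w=look((.4832,.3725))
E
```

```text
clock: 62.05
tool_pos: [0.4825, 0.3759, 0.1968]
eef_rot: [0.976, 0.218, -0.001, -0.0]
contact_force: [-0.3, -0.3, 0.4]
opening: 0.498
finger_force: 0.0
clock: 63.05
tool_pos: [0.484, 0.3721, 0.1988]
eef_rot: [0.785, 0.619, -0.0, 0.0]
contact_force: [0.2, -0.0, -0.1]
opening: 0.501
finger_force: 0.0
knob 0.4826 0.3732 size 37 11 long-axis deg 76.6 736
tcp [0.484  0.3724 0.1989] tooly deg -13.4 q7 -0.56 tilt [-0.    -0.001]
q [-0.97  0.77  0.44  1.68 -0.44  0.79 -0.56]
tool dx,dy to knob [ 0.0004 -0.0015]
```

```bash
python3 -m inch '0 0 -0.001 0.02 0 0 0;0 0 0 0.03 0 0 0;0 0 0 0.03 0 0 0;0 0 0 0.03 0 0 0;0 0 0 0.013 0 0 0;0 0 0 0.007 0 0 0;0 0 0 0 0 0 0;0 0 0 0 0 0 0;-1 0 0 0 0 0 0;-1 0 0 0 0 0 0;-1 0 0 0 0 0 0;-1 0 0 0 0 0 0;-1 0 0 0 0 0 0;-1 0 0 0 0 0 0' 20
python3 -m inch '-1 0 0 0 0 0 0.06;-1 0 0 0 0 0 0.12;-1 0 0 0 0 0 0.12;-1 0 0 0 0 0 0.12;-1 0 0 0 0 0 0.12;-1 0 0 0 0 0 0.12;-1 0 0 0 0 0 0.12;-1 0 0 0 0 0 0.12;-1 0 0 0 0 0 0.12;-1 0 0 0 0 0 0;-1 0 0 0 0 0 0'
python3 -c "
from h import *
pose();s=get_state();print(np.round(s['q'],2),np.round(s['moment'],3))"
```

```text
clock: 64.27
tool_pos: [0.4838, 0.373, 0.0698]
eef_rot: [0.785, 0.62, 0.001, 0.0]
contact_force: [1.4, -0.1, 1.7]
opening: 0.129
finger_force: 20.0
clock: 65.18
tool_pos: [0.4835, 0.3733, 0.0697]
eef_rot: [0.987, 0.159, 0.001, -0.0]
contact_force: [0.3, -0.6, 4.2]
opening: 0.133
finger_force: 20.0
tcp [0.4835 0.3733 0.0697] tooly deg -71.7 q7 -1.2 tilt [0.001 0.001]
[-1.04  1.01  0.58  1.75 -0.87  0.65 -1.2 ] [ 0.043  0.089 -0.063]
```

```bash
python3 -m inch '-1 0 0 0 0 0 0.08;-1 0 0 0 0 0 0.08;-1 0 0 0 0 0 0.08;-1 0 0 0 0 0 0'
python3 -c "
from h import *
pose();s=get_state();print(np.round(s['q'],2),np.round(s['moment'],3))"
```

```text
clock: 65.52
tool_pos: [0.4835, 0.3734, 0.0698]
eef_rot: [0.999, 0.038, 0.001, -0.001]
contact_force: [-0.2, 1.7, 3.8]
opening: 0.136
finger_force: 20.0
tcp [0.4835 0.3734 0.0698] tooly deg -85.6 q7 -1.4 tilt [0.001 0.001]
[-1.06  1.03  0.63  1.76 -0.92  0.68 -1.4 ] [ 0.186  0.207 -0.04 ]
```

```bash
python3 -m inch '-1 0 0 0 0 0 0.06;-1 0 0 0 0 0 0.06;-1 0 0 0 0 0 0.06;-1 0 0 0 0 0 0'
python3 -c "
from h import *
pose();s=get_state();print(np.round(s['q'],2),np.round(s['moment'],3))"
python3 -m inch '-1 0 0 0 0 0 0.04;-1 0 0 0 0 0 0.04'
python3 -c "
from h import *
pose();s=get_state();print(np.round(s['q'],2),np.round(s['moment'],3))"
```

```text
clock: 65.85
tool_pos: [0.4835, 0.3734, 0.0697]
eef_rot: [0.999, -0.051, 0.0, -0.001]
contact_force: [-0.9, 1.2, 6.4]
opening: 0.138
finger_force: 20.0
tcp [0.4835 0.3734 0.0697] tooly deg -95.8 q7 -1.56 tilt [0.001 0.001]
[-1.07  1.03  0.65  1.76 -0.94  0.69 -1.56] [ 0.18   0.096 -0.016]
clock: 66.02
tool_pos: [0.4835, 0.3735, 0.0698]
eef_rot: [0.996, -0.09, 0.0, -0.001]
contact_force: [0.7, 0.7, 5.3]
opening: 0.131
finger_force: 20.0
tcp [0.4835 0.3735 0.0698] tooly deg -100.3 q7 -1.63 tilt [0.001 0.001]
[-1.07  1.04  0.65  1.76 -0.95  0.7  -1.63] [0.211 0.061 0.16 ]
```

```bash
python3 -m inch '0 0 0 0 0 0 0;0 0 0 0 0 0 0;0 0 0 0 0 0 0;0 0 0 -0.02 0 0 0;0 0 0 -0.04 0 0 0;0 0 0 -0.04 0 0 0;0 0 0 -0.03 0 0 0;0 0.003 0.014 0 0 0 0;0 0.0065 0.027 0 0 0 0;0 0.0065 0.027 0 0 0 0;0 0.0065 0.027 0 0 0 0;0 0.0065 0.027 0 0 0 0;0 0.0065 0.027 0 0 0 0;0 0.0065 0.027 0 0 0 0;0 0.0065 0.027 0 0 0 0;0 0.0065 0.027 0 0 0 0;0 0.0065 0.027 0 0 0 0;0 0.003 0.015 0 0 0 0;0 0 0 0 0 0 -0.1;0 0 0 0 0 0 -0.11'
python3 -m inch '0 0 0 0 0 0 -0.11;0 0 0 0 0 0 -0.11;0 0 0 0 0 0 -0.11;0 0 0 0 0 0 0;0 0 0 0 0 0 0;0 0 0 0 0 0 0'
python3 - <<'E'
from h import *
p,w=look((.4984,.0937));np.savez('pics/w20.npz',p=p,w=w);save(p,'w20.png')
p,d,w=cloud('top')
for a,b in((.17,.225),(.24,.3)):
    x=w[(w[...,2]>.106)&(w[...,2]<.13)&(abs(w[...,0]-.489)<.04)&(w[...,1]>a)&(w[...,1]<b)];print('jar',len(x),mid(x),np.ptp(x,axis=0).round(3))
knob(w,(.4832,.3725))
E
```

```text
clock: 67.68
tool_pos: [0.4968, 0.092, 0.199]
eef_rot: [1.0, 0.016, -0.0, 0.0]
contact_force: [0.5, 0.6, -0.5]
opening: 0.499
finger_force: 0.0
clock: 68.18
tool_pos: [0.497, 0.0936, 0.1991]
eef_rot: [0.984, 0.177, -0.0, -0.0]
contact_force: [0.5, -0.5, 0.1]
opening: 0.501
finger_force: 0.0
knob 0.4987 0.0927 size 37 12 long-axis deg 20.3 778
tcp [0.497  0.0937 0.1991] tooly deg -69.6 q7 -0.85 tilt [-0. -0.]
q [-0.62  0.69  0.58  2.   -0.62  0.64 -0.85]
tool dx,dy to knob [0.0012 0.0015]Traceback (most recent call last):
  File "<stdin>", line 5, in <module>
  File "h.py", line 15, in mid
    def mid(x): return ((np.percentile(x,2,axis=0)+np.percentile(x,98,axis=0))/2).round(4)
                         ~~~~~~~~~~~~~^^^^^^^^^^^^
    return _quantile_unchecked(
        a, q, axis, out, overwrite_input, method, keepdims, weights)
    return _ureduce(a,
                    func=_quantile_ureduce_func,
    ...<5 lines>...
                    overwrite_input=overwrite_input,
                    method=method)
    r = func(a, **kwargs)
    result = _quantile(arr,
                       quantiles=q,
    ...<2 lines>...
                       out=out,
                       weights=wgt)
    slices_having_nans = np.isnan(arr[-1, ...])
                                  ~~~^^^^^^^^^
IndexError: index -1 is out of bounds for axis 0 with size 0
```

View pics/w20.png

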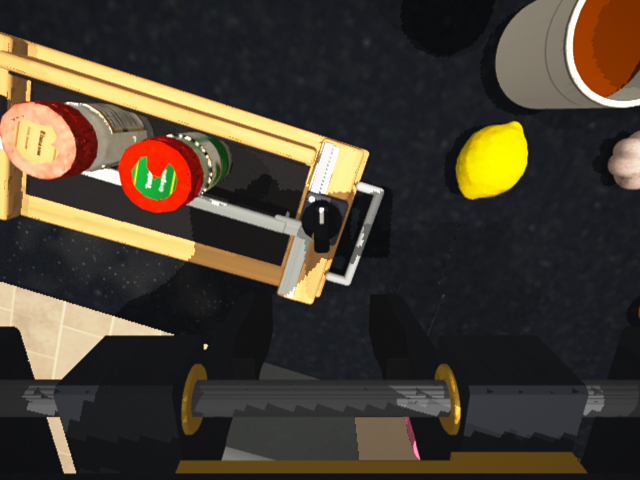

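The rail line runs from (90,170) to (300,228) and is nearly parallel to the fence, with both jars upright against it. Final tightening of the right knob follows.

```bash
python3 -m inch '0 0.001 0.001 0.02 0 0 0;0 0 0 0.03 0 0 0;0 0 0 0.03 0 0 0;0 0 0 0.03 0 0 0;0 0 0 0.013 0 0 0;0 0 0 0.007 0 0 0;0 0 0 0 0 0 0;0 0 0 0 0 0 0;-1 0 0 0 0 0 0;-1 0 0 0 0 0 0;-1 0 0 0 0 0 0;-1 0 0 0 0 0 0;-1 0 0 0 0 0 0;-1 0 0 0 0 0 0' 20
python3 -m inch '-1 0 0 0 0 0 0.05;-1 0 0 0 0 0 0.08;-1 0 0 0 0 0 0.08;-1 0 0 0 0 0 0.08;-1 0 0 0 0 0 0.08;-1 0 0 0 0 0 0.08;-1 0 0 0 0 0 0;-1 0 0 0 0 0 0'
python3 -c "
from h import *
pose();s=get_state();print(np.round(s['q'],2),np.round(s['moment'],3))"
python3 -m inch '0 0 0 0 0 0 0;0 0 0 0 0 0 0;0 0 0 0 0 0 0;0 0 0 -0.02 0 0 0;0 0 0 -0.04 0 0 0;0 0 0 -0.04 0 0 0;0 0 0 -0.03 0 0 0;0 0 0 0 0 0 0;0 0 0 0 0 0 0'
python3 - <<'E'
from h import *
p,w=look((.4984,.0937));np.savez('pics/w21.npz',p=p,w=w)
E
```

```text
clock: 69.45
tool_pos: [0.4986, 0.0934, 0.0696]
eef_rot: [0.984, 0.178, 0.0, -0.0]
contact_force: [-0.2, 0.6, 3.5]
opening: 0.133
finger_force: 20.0
clock: 70.12
tool_pos: [0.4986, 0.0937, 0.0696]
eef_rot: [0.999, -0.045, 0.0, -0.001]
contact_force: [-1.4, 1.9, 5.4]
opening: 0.128
finger_force: 20.0
tcp [0.4986 0.0937 0.0696] tooly deg -95.1 q7 -1.0 tilt [0.    0.001]
[-0.5   0.9   0.38  2.06 -0.95  0.36 -1.  ] [0.311 0.243 0.021]
clock: 70.87
tool_pos: [0.4992, 0.0933, 0.2004]
eef_rot: [0.999, -0.046, 0.002, -0.0]
contact_force: [-0.8, -0.2, -0.4]
opening: 0.504
finger_force: 0.0
knob 0.4981 0.0926 size 12 39 long-axis deg 176.3 738
tcp [0.4982 0.0934 0.1992] tooly deg -95.2 q7 -1.19 tilt [0.    0.001]
q [-0.67  0.72  0.68  2.   -0.71  0.68 -1.19]
tool dx,dy to knob [-0.      0.0009]
```

```bash
python3 -m inch '0 -0.002 -0.014 0 0 0 0;0 -0.004 -0.028 0 0 0 0;0 -0.004 -0.028 0 0 0 0;0 -0.004 -0.028 0 0 0 0;0 -0.004 -0.028 0 0 0 0;0 -0.004 -0.028 0 0 0 0;0 -0.004 -0.028 0 0 0 0;0 -0.004 -0.028 0 0 0 0;0 -0.004 -0.028 0 0 0 0;0 -0.004 -0.028 0 0 0 0;0 -0.002 -0.01 0 0 0 0;0 0 0 0 0 0 -0.05'
python3 -m inch '0 0 0 0 0 0 -0.12;0 0 0 0 0 0 -0.12;0 0 0 0 0 0 -0.12;0 0 0 0 0 0 -0.12;0 0 0 0 0 0 -0.12;0 0 0 0 0 0 -0.12;0 0 0 0 0 0 -0.12;0 0 0 0 0 0 -0.12;0 0 0 0 0 0 -0.12;0 0 0 0 0 0 -0.12;0 0 0 0 0 0 -0.12;0 0 0 0 0 0 -0.12;0 0 0 0 0 0 -0.12'
python3 -m inch '0 0 0 0 0 0 -0.12;0 0 0 0 0 0 -0.12;0 0 0 0 0 0 -0.12;0 0 0 0 0 0 -0.12;0 0 0 0 0 0 -0.12;0 0 0 0 0 0 -0.12;0 0 0 0 0 0 -0.12;0 0 0 0 0 0 -0.12;0 0 0 0 0 0 -0.12;0 0 0 0 0 0 -0.12;0 0 0 0 0 0 -0.12;0 0 0 0 0 0 -0.12;0 0 0 0 0 0 0;0 0 0 0 0 0 0;0 0 0 0 0 0 0;0 0 0 0 0 0 0'
python3 - <<'E'
from h import *
p,w=look((.4832,.3725));np.savez('pics/w22.npz',p=p,w=w);save(p,'w22.png')
E
```

```text
clock: 71.92
tool_pos: [0.482, 0.3747, 0.1965]
eef_rot: [1.0, -0.018, -0.002, 0.0]
contact_force: [-0.0, 0.8, 0.2]
opening: 0.498
finger_force: 0.0
clock: 73.0
tool_pos: [0.4835, 0.3699, 0.1977]
eef_rot: [0.724, 0.69, -0.002, -0.0]
contact_force: [0.1, 0.2, 0.3]
opening: 0.498
finger_force: 0.0
clock: 74.33
tool_pos: [0.4839, 0.3712, 0.1988]
eef_rot: [0.093, 0.996, -0.0, -0.0]
contact_force: [-0.5, -0.6, 0.3]
opening: 0.499
finger_force: 0.0
knob 0.4821 0.3725 size 38 12 long-axis deg 10.8 798
tcp [0.4839 0.3714 0.199 ] tooly deg 79.4 q7 0.56 tilt [-0. -0.]
q [-0.67  0.73 -0.11  1.67  0.11  0.75  0.56]
tool dx,dy to knob [0.002  0.0007]
```

```bash
cat >> h.py <<'E'
def skew(p,w):
    C0=np.array([.4784,.2338]);t=.0567;ex=np.array([np.cos(t),np.sin(t)]);ey=np.array([-np.sin(t),np.cos(t)])
    q=(w[...,:2]-C0);cx=q@ex;cy=q@ey;z=w[...,2]
    hsv=cv2.cvtColor(p,cv2.COLOR_RGB2HSV)
    for nm,lo,hi in(('rail',-.06,.03),('fence',.04,.075)):
        m=(z>.041)&(z<.051)&(cx>lo)&(cx<hi)&(abs(cy)<.105)
        if nm=='rail': m&=(hsv[...,1]<60)&(hsv[...,2]>60)
        X,Y=cx[m],cy[m]
        if len(X)<50: print(nm,'few',len(X));continue
        bs=np.arange(-.105,.105,.006);e=[];yy=[]
        for b in bs:
            k=(Y>=b)&(Y<b+.006)
            if k.sum()>5: e.append(np.percentile(X[k],95 if nm=='rail' else 5));yy.append(b+.003)
        e=np.array(e);yy=np.array(yy);g=np.ones(len(e),bool)
        for _ in range(4):
            f=np.polyfit(yy[g],e[g],1);rs=abs(e-np.polyval(f,yy));g=rs<max(.0015,2*np.median(rs[g]))
        print(nm,len(X),'bins',g.sum(),'edge at 0',f[1].round(4),'slope',f[0].round(4),'yrange',yy[g].min().round(3),yy[g].max().round(3))
E
python3 - <<'E'
from h import *
for n in('w1','w9','w14','w16','w17','w20','w21','w22'):
    a=np.load(f'pics/{n}.npz') if n!='w20' else np.load('pics/w20.npz');print(n);skew(a['p'],a['w'])
p,d,w=cloud('top');print('top');skew(p,w)
for a,b in((.17,.225),(.24,.3)):
    x=w[(w[...,2]>.106)&(w[...,2]<.13)&(abs(w[...,0]-.489)<.05)&(w[...,1]>a)&(w[...,1]<b)];print('jar',len(x),mid(x) if len(x) else '')
E
```

```text
w1
rail 2518 bins 34 edge at 0 -0.0334 slope -0.0015 yrange -0.102 0.096
fence 3005 bins 35 edge at 0 0.0517 slope 0.004 yrange -0.102 0.102
w9
rail 3455 bins 33 edge at 0 -0.0333 slope -0.0003 yrange -0.102 0.096
fence 3995 bins 35 edge at 0 0.0519 slope 0.0028 yrange -0.102 0.102
w14
rail 1606 bins 14 edge at 0 -0.0206 slope 0.003 yrange -0.042 0.096
fence 5275 bins 35 edge at 0 0.052 slope 0.0018 yrange -0.102 0.102
w16
rail 2803 bins 19 edge at 0 -0.0151 slope -0.0456 yrange -0.102 0.006
fence 3338 bins 22 edge at 0 0.0516 slope -0.0016 yrange -0.102 0.024
w17
rail 1395 bins 20 edge at 0 -0.0113 slope 0.0504 yrange -0.102 0.102
fence 817 bins 8 edge at 0 0.0501 slope 0.0276 yrange 0.06 0.102
w20
rail 1481 bins 14 edge at 0 0.0027 slope -0.0031 yrange -0.102 0.036
fence 5442 bins 28 edge at 0 0.0519 slope 0.006 yrange -0.102 0.102
w21
rail 1233 bins 14 edge at 0 0.0008 slope -0.048 yrange -0.102 0.042
fence 4328 bins 28 edge at 0 0.0523 slope 0.0042 yrange -0.102 0.102
w22
rail 3708 bins 30 edge at 0 0.0041 slope -0.0207 yrange -0.102 0.102
fence 945 bins 11 edge at 0 0.0556 slope -0.0431 yrange -0.036 0.102
top
rail 520 bins 29 edge at 0 0.0055 slope -0.0194 yrange -0.102 0.102
fence 452 bins 15 edge at 0 0.053 slope -0.0045 yrange -0.096 0.102
jar 332 [0.5086 0.2046 0.1137]
jar 347 [0.5049 0.2731 0.1146]
```

The rail is skewed 0.020 rad because the last right turn back-drove the left knob to 10.8°. I'll turn the left knob on about 0.36 rad to square it.

```bash
python3 -m inch '0 0 0 0 0 0 -0.1;0 0 0 0 0 0 -0.1;0 0 0 0 0 0 -0.1;0 0 0 0 0 0 -0.075;0 0 0 0.02 0 0 0;0 0 0 0.03 0 0 0;0 0 0 0.03 0 0 0;0 0 0 0.03 0 0 0;0 0 0 0.013 0 0 0;0 0 0 0.007 0 0 0;0 0 0 0 0 0 0;0 0 0 0 0 0 0;-1 0 0 0 0 0 0;-1 0 0 0 0 0 0;-1 0 0 0 0 0 0;-1 0 0 0 0 0 0;-1 0 0 0 0 0 0;-1 0 0 0 0 0 0' 20
python3 -m inch '-1 0 0 0 0 0 0.06;-1 0 0 0 0 0 0.06;-1 0 0 0 0 0 0.06;-1 0 0 0 0 0 0.06;-1 0 0 0 0 0 0.06;-1 0 0 0 0 0 0.06;-1 0 0 0 0 0 0;-1 0 0 0 0 0 0;-1 0 0 0 0 0 0'
python3 -m inch '0 0 0 0 0 0 0;0 0 0 0 0 0 0;0 0 0 0 0 0 0;0 0 0 -0.02 0 0 0;0 0 0 -0.04 0 0 0;0 0 0 -0.04 0 0 0;0 0 0 -0.03 0 0 0;0 0 0 0 0 0 0;0 0 0 0 0 0 0'
python3 - <<'E'
from h import *
p,w=look((.4832,.3725));np.savez('pics/w23.npz',p=p,w=w);skew(p,w)
p,d,w=cloud('top');print('top');skew(p,w);knob(w,(.499,.094))
for a,b in((.17,.225),(.24,.3)):
    x=w[(w[...,2]>.106)&(w[...,2]<.13)&(abs(w[...,0]-.489)<.05)&(w[...,1]>a)&(w[...,1]<b)];print('jar',len(x),mid(x) if len(x) else '')
E
```

```text
clock: 75.93
tool_pos: [0.4841, 0.3732, 0.0699]
eef_rot: [-0.096, 0.995, 0.001, 0.001]
contact_force: [-1.7, 3.0, 2.6]
opening: 0.133
finger_force: 20.0
clock: 76.68
tool_pos: [0.4841, 0.3732, 0.0699]
eef_rot: [0.083, 0.997, 0.001, 0.0]
contact_force: [-1.0, 3.7, 4.7]
opening: 0.134
finger_force: 20.0
clock: 77.43
tool_pos: [0.4851, 0.3713, 0.2007]
eef_rot: [0.085, 0.996, 0.001, 0.001]
contact_force: [0.0, -0.1, -0.7]
opening: 0.503
finger_force: 0.0
knob 0.4824 0.3725 size 12 39 long-axis deg 172.6 755
tcp [0.4841 0.3706 0.199 ] tooly deg 80.3 q7 0.58 tilt [-0.    -0.001]
q [-0.67  0.73 -0.1   1.67  0.1   0.75  0.58]
tool dx,dy to knob [0.002  0.0016]
rail 3647 bins 26 edge at 0 0.0036 slope -0.0117 yrange -0.102 0.096
fence 1034 bins 10 edge at 0 0.056 slope -0.0534 yrange -0.036 0.102
top
rail 515 bins 26 edge at 0 0.0054 slope -0.0037 yrange -0.102 0.102
fence 439 bins 20 edge at 0 0.0532 slope 0.0013 yrange -0.102 0.102
knob 0.4987 0.0958 size 37 12 long-axis deg 8.9 94
jar 330 [0.509  0.2045 0.1148]
jar 353 [0.5049 0.2733 0.1137]
```

```bash
python3 -m inch '0 -0.02 0 -0.02 0 0 0;0 -0.03 0 -0.02 0 0 0;0 -0.03 0 0 0 0 0;0 -0.03 0 0 0 0 0;0 -0.01 0 0 0 0 0;0 0 0 0 0 0 0;0 0 0 0 0 0 0;0 0 0 0 0 0 0'
python3 - <<'E'
from h import *
p,d,w=cloud('top');skew(p,w);knob(w,(.499,.094));knob(w,(.4832,.3725))
q,_,_=cloud('side')
o=np.zeros((600,800,3),np.uint8);o[:300]=cv2.resize(p[130:340,20:580],(800,300),interpolation=cv2.INTER_CUBIC);o[300:]=0
c=q[140:440,190:420];o[300:,:230]=c;c2=cv2.resize(q[140:265,240:400],(384,300),interpolation=cv2.INTER_CUBIC);o[300:,240:624]=c2
save(o,'end.png');pose()
E
```

```text
clock: 78.2
tool_pos: [0.6002, 0.352, 0.2376]
eef_rot: [0.083, 0.997, -0.001, -0.002]
contact_force: [-0.1, 1.0, -0.5]
opening: 0.5
finger_force: 0.0
rail 516 bins 30 edge at 0 0.0053 slope -0.0017 yrange -0.102 0.102
fence 439 bins 25 edge at 0 0.0535 slope 0.0047 yrange -0.102 0.102
knob 0.4986 0.0956 size 37 12 long-axis deg 10.7 95
knob 0.4838 0.3749 size 14 37 long-axis deg 172.4 114
tcp [0.6005 0.3524 0.2386] tooly deg 80.5 q7 0.73 tilt [-0.002 -0.   ]
```

View pics/end.png

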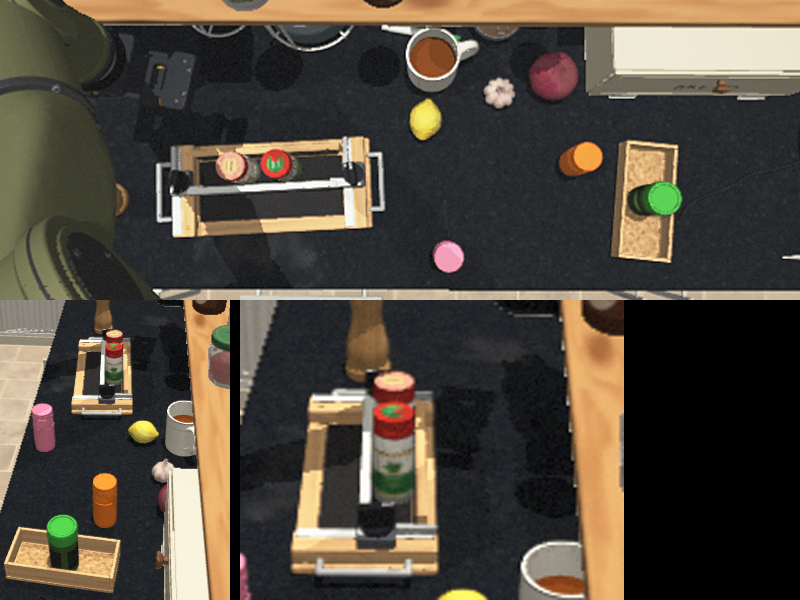

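The rail stands square (slope about 0.002) with both jars upright against the fence. The green tub is in the tray, the mill stands alone on the left, and the bystanders haven't moved. Handing in.

```bash
python3 -c "
from plant import r
print(r.finish_job())"
```

```text
the job is handed in; nothing more can be done
None
```

The job is handed in, though no verdict came back: the mill stands clear of everything, both red-capped jars are clamped upright with the rail within about 0.01 rad of square, and the green tub, the only one I found, is in the tray; I couldn't measure the rail's pressing force directly.

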